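Wedge the tube rest into the jig's tapered dovetail way

TASK

Fit the loose V-topped tube rest to the assembly jig: stand its dovetail foot, narrow end first, in the wide mouth of the jig's tapered way and slide it along until it wedges firmly between the two rails and stays tight by itself when you let go. Seat it with a firm steady push, but do not ram or force it, and leave the other things on the bench where they lie.

Things in the scene. Friction and masses are not known exactly. Their poses are not given: they have to be found in the camera images.
- rest: Loose tube rest, aluminium, about 0.28 kg, 62 mm tall, upright on the bench left or right of the jig: a dovetail foot 90 mm long, 12 mm high, under a block 50 mm long (x -25 to 25 mm), 30 mm wide (y), with a V-groove 13 mm deep along x in its top. Origin: on the underside below the block's centre; x towards the foot's narrow nose, which starts within 0.9 rad of world +x; z up.
- rest_grip (a point): Middle of the rest's block, 42 mm above its underside, axes as the rest's. The place to grip: flat parallel sides 30 mm apart in y, reaching from 12 to 62 mm above the underside.
- rest_nose (a point): Middle of the lower edge of the foot's narrow end, x = 35 mm in the rest's frame. The foot's underside is 46 mm wide here, 50 under the block, 56 at the tail: each side tapers by 3 degrees. Its side faces lean inward 30 degrees from upright, so the foot's top is 14 mm narrower than its underside.
- rest_tail (a point): Middle of the flat upright end face (12 mm high) of the foot's wide tail, x = -55 mm in the rest's frame, 6 mm above the underside. When wedged, the tail still sticks out of the mouth by 4 to 35 mm. The place to push: a push high on the block or bearing down only cocks the foot in the dovetail, and it comes loose again.
- jig: Assembly jig, dark steel, fixed: plate 300 x 124 x 14 mm (x -160 to 140 mm) with a tapered way on top between two undercut rails, x = -35 (wide mouth) to 50. A bare apron lies before the mouth. A V-block 62 mm high stands on the plate at x = 85 to 130. Origin: on the bench under the middle of the way's line; x along the way to its narrow end, within 0.35 rad of world +x; z up.
- gib: Steel gib strip, the rail at the jig's +y, fixed, 85 x 14 mm high, a screw ledge behind it (to y = 50). Its screws set it in or out, at y = 23.5 to 26.5 mm in the jig's frame. Origin: lower edge of its face at the jig's x = 0, on the way floor. At y = 25 the rest wedges with its origin at the jig's x = 0 or just past; each mm farther out lets it go 9.5 mm farther in and 0.5 mm towards the gib.
- way_mouth (a point): Middle of the mouth of the way, on the way floor (plate top, 14 mm above the bench), x = -35 mm in the jig's frame; axes as the jig's. With the rest's nose here it has about 3.5 mm of play on each side. The rails' faces close in 3 degrees a side along +x and lean in 30 degrees, matching the foot; their tops are 28 mm above the bench.
- way_end (a point): Middle of the way's narrow end on the way floor, x = 50 mm in the jig's frame. The rest slides freely (1 to 3 N) with shrinking side play; then the push rises steeply within about 1 mm. A push of 12 to 20 N along the way wedges it so that it stays; under 10 N it may not hold; over about 40 N along the way, over 30 N against a rail, or a fast blow, bruises the faces.
- frame: Bystander: a black steel ladder frame 240 x 116 mm, 32 mm high, lying flat on the bench on the other side of the jig from the rest. Origin: centre of its underside, x along its length.
- spanner: Bystander: an open-ended steel spanner 200 mm long lying on the bench. Origin: centre of its underside, x along its length.
- tube: Bystander: a bare steel square tube 220 x 25 x 25 mm lying on the bench. Origin: centre of its underside, x along its length.
Things that resemble listed ones, but are neither listed nor needed, are in the scene too. What is meant by the rest is not orange, red or turquoise, and is the smaller of those in its own colour.

How it is judged:
On the way:
1. the rest's foot stands in the mouth of the way, nose between the rails, upright and in line, not yet home (x of rest in the frame of jig between -0.068 and -0.018 m and y of rest in the frame of jig between -0.006 and 0.006 m and z of rest in the frame of jig between 0.011 and 0.018 m and angle between the x axis of rest and the x axis of jig, either way round below 0.1 rad and angle between rest's own z axis and vertical below 0.1 rad), for 0.1 s.
At the end, for the whole second after the job is handed in: The tube rest sits in the way, its origin within 30 mm of the middle of the way along it and 4 mm across, its underside on the way floor (within 3 mm), in line with the way and upright within 0.05 rad, at rest, and wedged: let go, it still presses on the gib strip with more than 3 N (x of rest in the frame of jig between -0.03 and 0.03 m and y of rest in the frame of jig between -0.004 and 0.004 m and z of rest in the frame of jig between 0.011 and 0.017 m and angle between the x axis of rest and the x axis of jig, either way round below 0.05 rad and angle between rest's own z axis and vertical below 0.05 rad and contact force between rest and gib above 3 N and linear speed of rest below 0.01 m/s); the robot touches nothing.
It fails at once if the rest is rammed or forced: it presses on the gib strip with more than 30 N (contact force between rest and gib above 30 N).
It fails at once if another thing on the bench is moved more than 30 mm (distance of any of frame, spanner, tube from where it was at the start of the episode above 0.03 m).
It also fails if it takes over 64 s, if anything falls off the work surface, if the arm or the gripper's body presses on something with over 40 N, if the wrist force passes 120 N, or if a joint passes its speed limit or range.

ROBOT

A 6-joint arm with a two-finger parallel gripper is mounted at the origin on the work surface. World frame = base frame: x ahead of the robot, y to its left, z up, the work surface at z = 0. Lengths are in m, angles in rad, forces in N, time in s.
With the tool pointing down it reaches from about 0.375 to 0.9 m from the base axis. Payload 3.1 kg.
Tool frame: the origin (TCP) lies midway between the tips of the shut fingers; the grasp point (between the pads) lies 19 mm behind it; z points along the fingers, y is the direction in which the jaws open and shut (so a half turn about z gives the same grasp; the last joint's range is limited). The gripper opens to 85 mm and grips with 20 to 120 N. Pads are 22 mm wide; open, the fingers measure 114 mm over their backs; the gripper's body (76 mm by 85 mm) begins 54 mm behind the grasp point. The pads swing forward as they close: fully open they stand 13 mm farther back than shut.
Start: joints at [1.145, 0.527, 1.433, -0, 1.181, -0.178], TCP at [0.153, 0.606, 0.231] pointing down, gripper open.
Joint ranges: [-3.08, 3.08], [-0.75, 2.2], [0.22, 2.44], [-1.43, 4.57], [0, 2.65], [-2.85, 2.85]. Speed limits (rad/s): [2.79, 2.79, 3.14, 3.14, 3.14, 3.14].

INTERFACE

Orientations are given as a unit quaternion [x, y, z, w].
In Python, from station import manip gives the robot as it stands.
- The arm moves only by the tool servo_tool, never from a script. Its argument "motion" is a list of rows, each a list of 7 numbers: the shift along the tool's x, y, z in mm, then the turn, a rotation vector about the tool's x, y, z in rad, then the opening, from -1 (shut) to 1 (fully open), so that 0 is half open. In form: [[x, y, z, rx, ry, rz, hand], ...]. A call has 1 to 12 rows; each row shifts and turns the pose as measured when the row begins, along the tool's axes as they then stand; what a row does not reach is not made up. A row lasts 1/12 s, in which the tool goes at most 41.7 mm and 7.16 degrees, less where a joint would pass 70% of its speed; a pose out of reach is approached as far as the arm can. A call with a gripper value outside its range is refused whole. The fingers move at their own pace and stop on an object; "grip_force" is the grip in N (left out, the last holds). Time passes only in rows, so rows that do not move let the fingers close. It gives the time, the measured TCP pose, the force and the opening at its end, in the units of the state.
- manip.sense(): the state, without advancing time (a new reading comes with each control period).
- manip.snapshot(name): name is "scene" or "top"; returns a dict with "frame" (420x560x3 uint8, red, green, blue), "mtx" (3x3 intrinsics, pixels), "world_from_camera" (4x4, takes a point from camera to world coordinates). Camera axes: x right, y up, looking along -z (the intrinsics and any distortion apply to the point x, -y, -z); pixel columns grow to the right and rows downward; lengths in m; the calibration is good to about 2 mm. A picture is of the moment at which its call begins. There is no depth.
- manip.sign_off(): hands the job in, once; it reports no verdict.
The state is a dict: "t": time; "q": joint angles; "qd": joint speeds; "tau": joint torques, N m; "tcp_pos": TCP position; "tool_rot": TCP orientation; "force": force on the tool from outside, world axes, zero at the start; "ft_torque": the same for the moment, N m; "finger_gap": opening from 0.0 (shut) to 1.0 (fully open).
Only numpy, scipy, OpenCV 4.12 (cv2) and the standard library are available. Lean on these libraries where they do the work, as an engineer would, in place of code of your own. Each camera call takes 0.05 s, during which the arm holds its last target.

## Working session

There is one attempt and no reset: what is moved stays moved. The work goes in short steps, Python scripts to look and compute and a tool call to move; the robot and the scene stay as the last step left them, time stands still between calls to the robot, and variables do not carry over. Pictures are saved under pics/ and viewed, and the job is handed in when it is done.

Besides the shell and the picture viewer there is one more tool, called by a JSON object that holds its "method" and its "body", one argument or row to a line. servo_tool: Moves the arm, as the interface text tells. Its arguments: {"type":"object","properties":{"motion":{"type":"array"},"grip_force":{"type":"number"}},"required":["motion"]}

```bash
mkdir -p pics; cat > h.py <<'E'
import numpy as np, cv2
from station import manip
def snap(n,f):
    s=manip.snapshot(n); np.savez('pics/'+f+'.npz',**s); cv2.imwrite('pics/'+f+'.png',s['frame'][:,:,::-1]); return s
def ray(s,u,v):
    M=s['mtx'];T=s['world_from_camera']
    d=np.array([(u-M[0,2])/M[0,0],-(v-M[1,2])/M[1,1],-1.]); return T[:3,3],T[:3,:3]@d
def onz(s,u,v,z):
    o,d=ray(s,u,v); return o+d*(z-o[2])/d[2]
def proj(s,p):
    T=s['world_from_camera'];c=T[:3,:3].T@(np.array(p)-T[:3,3]);M=s['mtx']
    return M[0,0]*c[0]/-c[2]+M[0,2], M[1,1]*-c[1]/-c[2]+M[1,2]
def load(f): return dict(np.load('pics/'+f+'.npz'))
E
python3 - <<'E'
from h import *
for n in('scene','top'):
    s=snap(n,n+'0'); print(s.keys(),s['mtx'],s['world_from_camera'].round(3))
print(manip.sense())
E
```

```text
dict_keys(['frame', 'mtx', 'world_from_camera']) [[379.03592712   0.         280.37052242]
 [  0.         379.03592712 203.47000533]
 [  0.           0.           1.        ]] [[-0.785 -0.531  0.319  0.781]
 [ 0.62  -0.68   0.393  0.318]
 [ 0.008  0.506  0.863  0.903]
 [ 0.     0.     0.     1.   ]]
dict_keys(['frame', 'mtx', 'world_from_camera']) [[464.42048711   0.         283.76196567]
 [  0.         464.42048711 208.48798548]
 [  0.           0.           1.        ]] [[-0.004  0.98  -0.198  0.226]
 [-1.    -0.007 -0.014 -0.073]
 [-0.015  0.198  0.98   1.319]
 [ 0.     0.     0.     1.   ]]
{'t': 0.1, 'q': array([ 1.14454352e+00,  5.28396267e-01,  1.43377962e+00, -8.70267239e-06,
        1.18138953e+00, -1.78499091e-01]), 'qd': array([ 0.0011389 , -0.00365546, -0.00180141,  0.00049072,  0.00056023,
        0.00068432]), 'tau': array([ 7.41456893e-05, -4.43303132e+01, -1.78586268e+01, -2.14876322e-04,
        3.88804619e-03, -2.26092629e-05]), 'tcp_pos': array([0.1529695 , 0.60532706, 0.23041556]), 'tool_rot': array([ 1.23558572e-01,  9.92336791e-01, -9.42830044e-04, -2.89892615e-04]), 'force': array([ 0.14311539,  0.35650562, -0.41306633]), 'ft_torque': array([0.03822762, 0.04860467, 0.01738317]), 'finger_gap': 0.9988803465154875}
```

View pics/scene0.png

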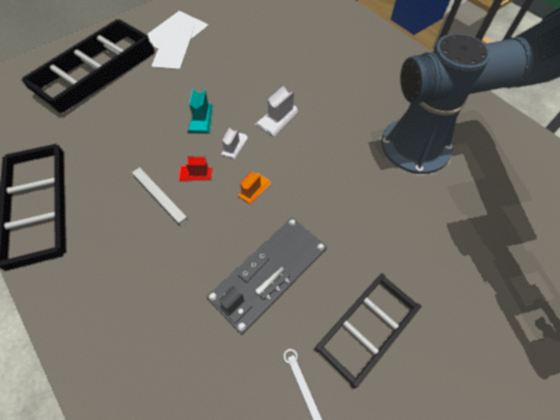

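View pics/top0.png

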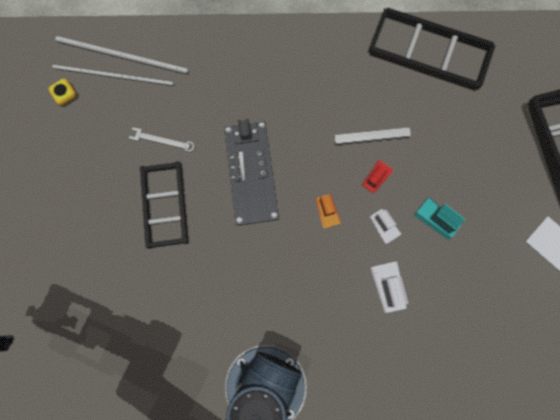

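```bash
python3 - <<'E'
from h import *
a=load('top0');b=load('scene0')
def cr(s,u0,v0,w,h,k): return cv2.resize(s['frame'][v0:v0+h,u0:u0+w,::-1],None,fx=k,fy=k,interpolation=cv2.INTER_CUBIC)
A=cr(a,340,190,80,65,5);B=cr(b,195,110,80,65,5);C=cr(a,210,110,80,55+0,5);D=cr(b,200,215,133,92,3)
D=cv2.resize(D,(400,275))
cv2.imwrite('pics/c1.png',np.vstack([np.hstack([A,B]),np.hstack([C,D])]))
for u,v in((386,225),(390,288)): print(onz(a,u,v,.03))
C=cr(a,205,110,90,120,5);cv2.imwrite('pics/c2.png',C)
E
```

```text
[ 0.43733929 -0.3400679   0.03      ]
[ 0.26330984 -0.3427402   0.03      ]
```

View pics/c1.png

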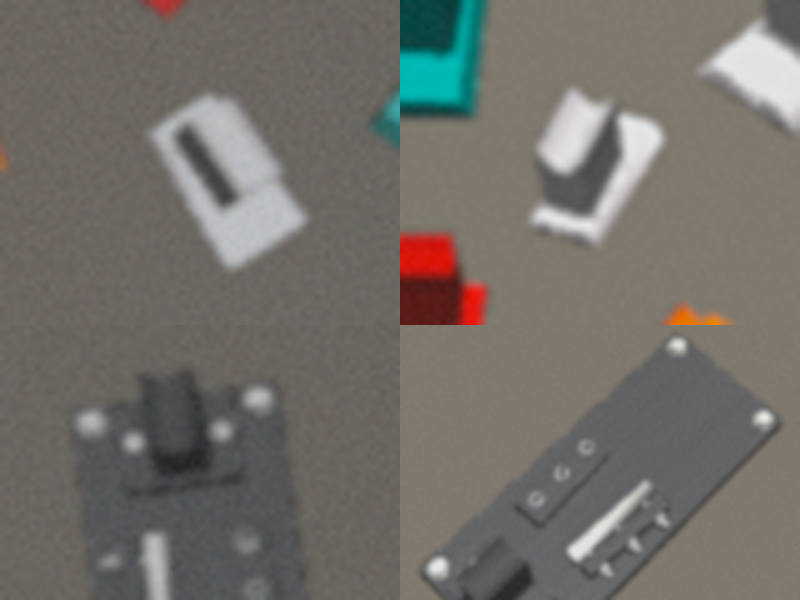

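View pics/c2.png

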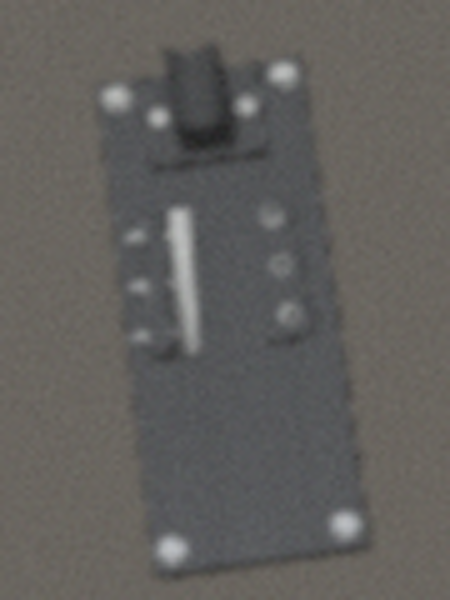

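Candidates: white small (top 386,225; scene 233,142), white large (top 390,288; scene 279,108), orange, red and turquoise excluded. The small white one is the rest; the crop shows the foot and V-block, its long tail towards −x/−y (lower right in top view).

```bash
python3 - <<'E'
from h import *
a=load('top0');b=load('scene0')
K=8
def big(s,u0,v0,w,h):
    return cv2.resize(s['frame'][v0:v0+h,u0:u0+w],None,fx=K,fy=K,interpolation=cv2.INTER_CUBIC)
def back(p,u0,v0): return (np.asarray(p,float)+.5)/K-.5+[u0,v0]
# rest
for n,s,(u0,v0,w,h) in(('top',a,(362,203,46,46)),('scene',b,(214,123,40,40))):
    g=big(s,u0,v0,w,h); gm=g.min(2)
    m=(gm>125 if n=='top' else gm>160).astype(np.uint8)
    cs,_=cv2.findContours(m,cv2.RETR_EXTERNAL,cv2.CHAIN_APPROX_NONE); c=max(cs,key=cv2.contourArea)
    ap=cv2.approxPolyDP(c,10,True)[:,0]
    print(n)
    for p in ap:
        q=back(p,u0,v0); print(p,q.round(1),onz(s,*q,0).round(4),onz(s,*q,.062).round(4)[:2])
    v=g[:,:,::-1].copy(); cv2.drawContours(v,[ap],-1,(0,0,255),1); cv2.imwrite(f'pics/r_{n}.png',v)
# bolts
for n,s,box in(('top',a,(215,115,70,110)),('scene',b,(200,212,135,125))):
    u0,v0,w,h=box; g=big(s,*box).min(2); m=(g>150).astype(np.uint8)
    nn,l,st,ce=cv2.connectedComponentsWithStats(m)
    print(n)
    for i in range(1,nn):
        if st[i,4]>200:
            q=back(ce[i],u0,v0); print(st[i,4]/K/K,q.round(1),onz(s,*q,.017).round(4)[:2])
E
```

```text
top
[156  45] [381.1 208.2] [ 0.4915 -0.3344  0.    ] [ 0.479  -0.3221]
[ 62 113] [369.3 216.7] [ 0.4668 -0.2996  0.    ] [ 0.4555 -0.2889]
[149 273] [380.2 236.7] [ 0.4086 -0.3282  0.    ] [ 0.4    -0.3162]
[198 327] [386.3 243.4] [ 0.3892 -0.3447  0.    ] [ 0.3815 -0.3319]
[302 265] [399.3 235.7] [ 0.4112 -0.3827  0.    ] [ 0.4025 -0.3681]
[315 239] [400.9 232.4] [ 0.4205 -0.3878  0.    ] [ 0.4113 -0.373 ]
[210  69] [387.8 211.2] [ 0.4826 -0.3534  0.    ] [ 0.4705 -0.3402]
scene
[264 102] [246.6 135.3] [ 0.3791 -0.3493  0.    ] [ 0.4068 -0.3035]
[203  79] [238.9 132.4] [ 0.391  -0.3731  0.    ] [ 0.4178 -0.3257]
[204 147] [239.1 140.9] [ 0.4102 -0.3452  0.    ] [ 0.4357 -0.2997]
[158 239] [233.3 152.4] [ 0.4492 -0.3196 -0.    ] [ 0.4721 -0.2759]
[ 74 226] [222.8 150.8] [ 0.4706 -0.344   0.    ] [ 0.4919 -0.2986]
[ 60 249] [221.1 153.7] [ 0.4808 -0.3382  0.    ] [ 0.5014 -0.2932]
[163 280] [233.9 157.6] [ 0.4587 -0.3027 -0.    ] [ 0.4809 -0.2601]
[264 131] [246.6 138.9] [ 0.3876 -0.3376  0.    ] [ 0.4146 -0.2926]
top
10.671875 [261.1 124.1] [0.7454 0.0127]
9.875 [227.7 128.9] [0.7313 0.1118]
3.453125 [253.9 130.7] [0.7248 0.0339]
4.609375 [236.2 133. ] [0.718  0.0863]
61.09375 [241.2 162. ] [0.6287 0.0702]
13.71875 [273.6 214.4] [ 0.4722 -0.0246]
15.5 [238.9 219.4] [0.4582 0.0744]
scene
21.28125 [291.9 221.3] [ 0.4641 -0.0243]
24.390625 [320.4 245.7] [0.4513 0.0746]
160.59375 [267.6 281.5] [0.614  0.0667]
6.71875 [286.7 279.8] [0.575  0.0919]
6.96875 [277.5 288. ] [0.6051 0.0942]
37.171875 [212.2 295.7] [0.7383 0.0134]
6.734375 [268.1 296.4] [0.6353 0.0964]
21.359375 [240.3 310.6] [0.7064 0.0831]
42.1875 [241.1 325.9] [0.7248 0.1125]
```

```bash
python3 - <<'E'
from h import *
a=load('top0');b=load('scene0')
out=[]
for s in(a,b):
    im=s['frame'][:,:,::-1].copy()
    for z,c in((0,(0,0,255)),(.02,(0,255,0))):
      for r in (.08,.09,.1):
        pts=np.array([proj(s,(r*np.cos(t),r*np.sin(t),z)) for t in np.linspace(0,6.28,60)])
        for p in pts: cv2.circle(im,tuple(int(x) for x in p.round()),0,c,-1)
    out.append(im)
A=cv2.resize(out[0][330:420,200:330],None,fx=4,fy=4);B=cv2.resize(out[1][100:190,360:475],None,fx=4,fy=4)
cv2.imwrite('pics/base.png',np.hstack([A[:,:400],B[:,:400]]))
E
```

```text
(no output)
```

View pics/base.png

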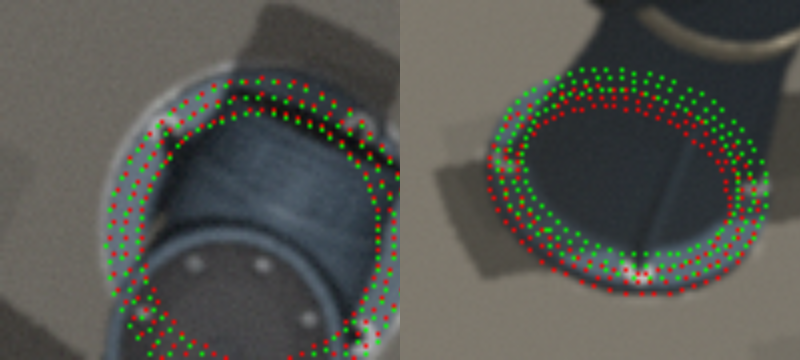

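View pics/r_scene.png

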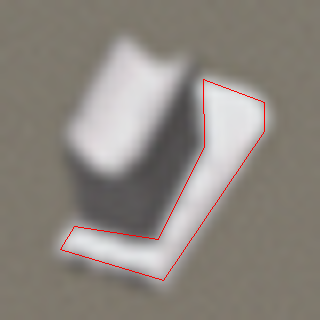

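View pics/r_top.png

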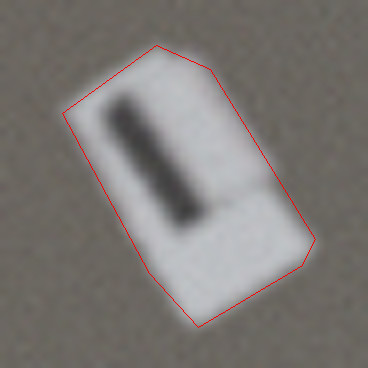

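Base check: the scene view agrees with the known base position and the top view is biased about +7 mm in x. I use the scene-corrected estimates: rest origin ≈ (0.441,−0.339), yaw 0.515; jig origin ≈ (0.6045,0.0455), yaw 0.137 (bolt spacing 277×100 mm fits the plate). Now I approach.

```bash
cat >> h.py <<'E'
from scipy.spatial.transform import Rotation as R
def yaw(st=None):
    st=st or manip.sense(); X=R.from_quat(st['tool_rot']).as_matrix()[:,0]; return np.arctan2(X[1],X[0])
def plan(goal,yg,n,hand,dyaw=None):
    """n rows to world goal (m), yaw yg, printed in tool axes (tool down)"""
    st=manip.sense(); M0=R.from_quat(st['tool_rot']).as_matrix(); y=yaw(st); p=st['tcp_pos']
    d=(np.array(goal)-p)*1000/n; dy=(yg-y) if dyaw is None else dyaw
    print('from',p.round(4),round(y,4),'tilt',(M0[:2,2]).round(4),'step mm',np.linalg.norm(d).round(1),'rad',round(dy/n,4))
    rows=[]
    for i in range(n):
        t=y+dy*i/n; c,s=np.cos(t),np.sin(t)
        rows.append([round(float(d[0]*c+d[1]*s),1),round(float(d[0]*s-d[1]*c),1),round(float(-d[2]),1),0,0,round(float(-dy/n),4),hand])
    print(rows)
E
python3 - <<'E'
from h import *
plan((.5,.15,.2),yaw()-1.44,12,1) if 0 else plan((.44,.22,.2),0,12,1,dyaw=-1.44)
E
```

```text
from [0.153  0.6053 0.2304] 2.8938 tilt [-0.0008 -0.0018] step mm 40.1 rad -0.12
[[-31.1, -25.3, 2.5, 0, 0, 0.12, 1], [-33.9, -21.4, 2.5, 0, 0, 0.12, 1], [-36.2, -17.2, 2.5, 0, 0, 0.12, 1], [-38.0, -12.7, 2.5, 0, 0, 0.12, 1], [-39.2, -8.1, 2.5, 0, 0, 0.12, 1], [-39.9, -3.3, 2.5, 0, 0, 0.12, 1], [-40.0, 1.5, 2.5, 0, 0, 0.12, 1], [-39.5, 6.3, 2.5, 0, 0, 0.12, 1], [-38.5, 11.0, 2.5, 0, 0, 0.12, 1], [-36.9, 15.5, 2.5, 0, 0, 0.12, 1], [-34.8, 19.8, 2.5, 0, 0, 0.12, 1], [-32.2, 23.8, 2.5, 0, 0, 0.12, 1]]
```

{"method": "servo_tool", "body": {
  "motion": [
    [-31,-25,2.5,0,0,0.12,1],
    [-34,-21,2.5,0,0,0.12,1],
    [-36,-17,2.5,0,0,0.12,1],
    [-38,-13,2.5,0,0,0.12,1],
    [-39,-8,2.5,0,0,0.12,1],
    [-40,-3,2.5,0,0,0.12,1],
    [-40,1.5,2.5,0,0,0.12,1],
    [-39.5,6,2.5,0,0,0.12,1],
    [-38.5,11,2.5,0,0,0.12,1],
    [-37,15.5,2.5,0,0,0.12,1],
    [-35,20,2.5,0,0,0.12,1],
    [-32,24,2.5,0,0,0.12,1]
  ]
}}

```text
t: 1.1
tcp_pos: [0.4343, 0.2058, 0.1948]
tool_rot: [0.763, 0.646, -0.001, -0.002]
force: [1.5, 0.8, -0.4]
finger_gap: 1.005
```

```bash
python3 - <<'E'
from h import *
plan((.46,-.16,.18),.515,12,1)
E
```

```text
from [0.4343 0.2058 0.1948] 1.4059 tilt [-0.0042  0.0019] step mm 30.6 rad -0.0742
[[-29.7, 7.1, 1.2, 0, 0, 0.0742, 1], [-29.1, 9.3, 1.2, 0, 0, 0.0742, 1], [-28.3, 11.4, 1.2, 0, 0, 0.0742, 1], [-27.4, 13.5, 1.2, 0, 0, 0.0742, 1], [-26.3, 15.5, 1.2, 0, 0, 0.0742, 1], [-25.1, 17.4, 1.2, 0, 0, 0.0742, 1], [-23.8, 19.2, 1.2, 0, 0, 0.0742, 1], [-22.3, 20.9, 1.2, 0, 0, 0.0742, 1], [-20.6, 22.5, 1.2, 0, 0, 0.0742, 1], [-18.9, 24.0, 1.2, 0, 0, 0.0742, 1], [-17.1, 25.3, 1.2, 0, 0, 0.0742, 1], [-15.2, 26.5, 1.2, 0, 0, 0.0742, 1]]
```

{"method": "servo_tool", "body": {
  "motion": [
    [-30,7,1,0,0,0.074,1],
    [-29,9,1,0,0,0.074,1],
    [-28,11.5,1,0,0,0.074,1],
    [-27.5,13.5,1,0,0,0.074,1],
    [-26,15.5,1,0,0,0.074,1],
    [-25,17.5,1,0,0,0.074,1],
    [-24,19,1,0,0,0.074,1],
    [-22,21,1,0,0,0.074,1],
    [-20.5,22.5,1,0,0,0.074,1],
    [-19,24,1,0,0,0.074,1],
    [-17,25,1,0,0,0.074,1],
    [-15,26.5,1,0,0,0.074,1]
  ]
}}

```text
t: 2.1
tcp_pos: [0.4539, -0.1794, 0.1789]
tool_rot: [0.973, 0.23, -0.001, -0.002]
force: [0.7, 0.1, -0.1]
finger_gap: 1.002
```

```bash
python3 - <<'E'
from h import *
plan((.441,-.339,.11),.515,6,1)
s=snap('scene','s1');snap('top','t1')
E
```

```text
from [ 0.4539 -0.1794  0.1789] 0.4647 tilt [-0.0032  0.0042] step mm 29.1 rad 0.0084
[[-13.8, 22.8, 11.5, 0, 0, -0.0084, 1], [-14.0, 22.7, 11.5, 0, 0, -0.0084, 1], [-14.2, 22.6, 11.5, 0, 0, -0.0084, 1], [-14.4, 22.5, 11.5, 0, 0, -0.0084, 1], [-14.6, 22.3, 11.5, 0, 0, -0.0084, 1], [-14.8, 22.2, 11.5, 0, 0, -0.0084, 1]]
```

View pics/s1.png

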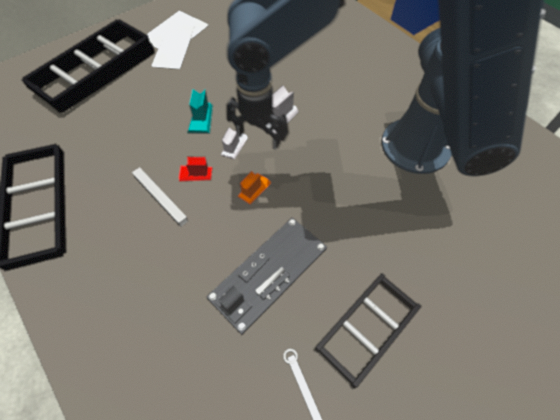

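{"method": "servo_tool", "body": {
  "motion": [
    [-14,23,10,0,0,-0.008,1],
    [-14,23,10,0,0,-0.008,1],
    [-14,22.5,10,0,0,-0.008,1],
    [-14.5,22.5,10,0,0,-0.008,1],
    [-14.5,22,10,0,0,-0.008,1],
    [-14.5,22,10,0,0,-0.008,1],
    [0,0,0,0,0,0,1]
  ]
}}

```text
t: 2.78
tcp_pos: [0.4415, -0.3433, 0.1149]
tool_rot: [0.966, 0.258, -0.0, -0.003]
force: [0.3, -0.7, 0.2]
finger_gap: 0.999
```

```bash
python3 - <<'E'
from h import *
plan((.441,-.339,.11),.515,1,1)
s=snap('scene','s2');t=snap('top','t2')
C=cv2.resize(s['frame'][60:200,180:320,::-1],None,fx=2.8,fy=2.8,interpolation=2)
D=cv2.resize(t['frame'][180:320,310:450,::-1],None,fx=2.8,fy=2.8,interpolation=2)
cv2.imwrite('pics/c3.png',np.hstack([C,D]))
E
```

```text
from [ 0.4415 -0.3433  0.1149] 0.5209 tilt [-0.0021  0.0058] step mm 6.5 rad -0.0059
[[1.7, -4.0, 4.9, 0, 0, 0.0059, 1]]
```

View pics/c3.png

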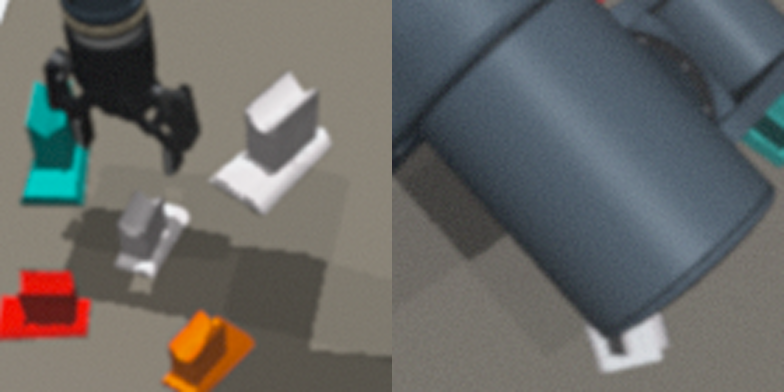

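```bash
python3 - <<'E'
from h import *
b=load('scene0')
print(onz(b,(210.4+241.8)/2,117.1,.128), onz(b,210.4,113.6,.128),onz(b,241.8,120.7,.128))
# turquoise/white-big/red/orange corners
print([ (n,onz(b,u,v,0).round(3)[:2]) for n,u,v in(('tq_fl',189,131),('tq_fr',211,132),('big',257,125),('big2',274,133),('or',262,177),('red',196,180))])
# block top of rest: V top corner pts crop scale8 at (214,123)
for p in((72,135),(122,38),(188,60),(112,172)):
    q=(np.array(p)+.5)/8-.5+[214,123]; print(p,onz(b,*q,.062).round(4))
a=load('top0')
for p in((156,45),(210,69),(272,180),(210,208)):
    q=(np.array(p)+.5)/8-.5+[362,203]; print(p,onz(a,*q,.062).round(4))
E
```

```text
[ 0.44258761 -0.3414375   0.128     ] [ 0.46935514 -0.37855547  0.128     ] [ 0.41633866 -0.30445395  0.128     ]
[('tq_fl', array([ 0.51 , -0.473])), ('tq_fr', array([ 0.458, -0.428])), ('big', array([ 0.329, -0.363])), ('big2', array([ 0.307, -0.305])), ('or', array([ 0.435, -0.196])), ('red', array([ 0.59 , -0.303]))]
(72, 135) [ 0.4696 -0.3331  0.062 ]
(122, 38) [ 0.4299 -0.3597  0.062 ]
(188, 60) [ 0.417  -0.3364  0.062 ]
(112, 172) [ 0.4679 -0.3104  0.062 ]
(156, 45) [ 0.479  -0.3221  0.062 ]
(210, 69) [ 0.4705 -0.3402  0.062 ]
(272, 180) [ 0.4318 -0.3594  0.062 ]
(210, 208) [ 0.4222 -0.3379  0.062 ]
```

{"method": "servo_tool", "body": {
  "motion": [
    [3,-4.5,10,-0.006,-0.001,0.006,1],
    [0,0,17,0,0,0,1],
    [0,0,17,0,0,0,1],
    [0,0,17,0,0,0,1],
    [0,0,15,0,0,0,1],
    [0,0,10,0,0,0,1],
    [0,0,0,0,0,0,1]
  ]
}}

```text
t: 3.47
tcp_pos: [0.4429, -0.3209, 0.0306]
tool_rot: [0.966, 0.26, 0.0, -0.004]
force: [0.1, -0.1, -0.8]
finger_gap: 1.005
```

```bash
python3 - <<'E'
from h import *
plan((.442,-.338,.023),.515,1,1)
s=snap('scene','s3')
C=cv2.resize(s['frame'][80:180,190:290,::-1],None,fx=5,fy=5,interpolation=2)
cv2.imwrite('pics/c4.png',C)
E
```

```text
from [ 0.4429 -0.3209  0.0306] 0.5263 tilt [-0.0019  0.0073] step mm 18.8 rad -0.0113
[[-9.4, 14.3, 7.6, 0, 0, 0.0113, 1]]
```

View pics/c4.png

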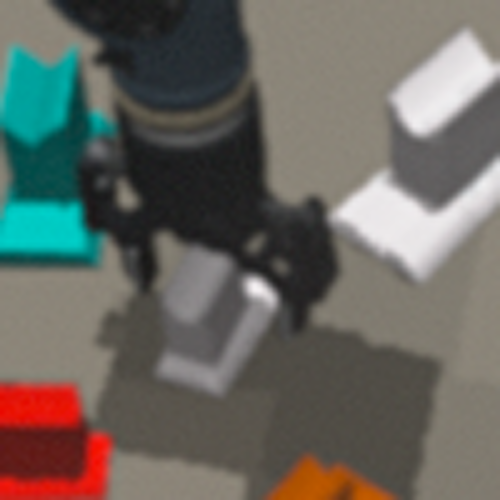

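{"method": "servo_tool", "body": {
  "motion": [
    [-4,7,0,-0.004,-0.001,0.006,1],
    [-4,6,2,0,0,0.005,1],
    [0,0,2,0,0,0,1],
    [0,0,0,0,0,0,1]
  ]
}}

```text
t: 3.85
tcp_pos: [0.4446, -0.3379, 0.0302]
tool_rot: [0.967, 0.255, 0.001, 0.001]
force: [-0.2, 0.2, -0.9]
finger_gap: 1.002
```

```bash
python3 - <<'E'
from h import *
plan((.442,-.338,.023),.515,1,1)
E
```

```text
from [ 0.4446 -0.3379  0.0302] 0.5165 tilt [ 0.0032 -0.0014] step mm 7.6 rad -0.0015
[[-2.3, -1.2, 7.2, 0, 0, 0.0015, 1]]
```

{"method": "servo_tool", "body": {
  "motion": [
    [-2,0,3,0,0,0,1],
    [0,0,3,0,0,0,1],
    [0,0,1,0,0,0,1],
    [0,0,0,0,0,0,0.3],
    [0,0,0,0,0,0,0],
    [0,0,0,0,0,0,-0.2],
    [0,0,0,0,0,0,-0.5],
    [0,0,0,0,0,0,-0.8],
    [0,0,0,0,0,0,-1],
    [0,0,0,0,0,0,-1],
    [0,0,0,0,0,0,-1]
  ],
  "grip_force": 40
}}

```text
t: 4.77
tcp_pos: [0.4423, -0.3395, 0.0236]
tool_rot: [0.967, 0.255, 0.001, 0.001]
force: [-0.9, 0.2, 0.1]
finger_gap: 0.348
```

```bash
python3 - <<'E'
from h import *
plan((.442,-.338,.023),.515,1,1)
s=snap('scene','s4')
C=cv2.resize(s['frame'][80:180,190:290,::-1],None,fx=5,fy=5,interpolation=2)
cv2.imwrite('pics/c5.png',C)
E
```

```text
from [ 0.4423 -0.3395  0.0236] 0.5154 tilt [ 0.0034 -0.0015] step mm 1.6 rad -0.0004
[[0.5, -1.4, 0.6, 0, 0, 0.0004, 1]]
```

View pics/c5.png

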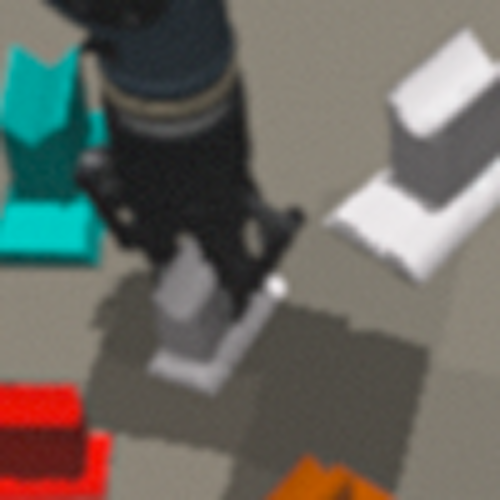

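```bash
python3 - <<'E'
from h import *
plan((.442,-.34,.14),.515,6,-1)
E
```

```text
from [ 0.4423 -0.3394  0.0236] 0.5154 tilt [ 0.0034 -0.0015] step mm 19.4 rad -0.0001
[[-0.1, 0.1, -19.4, 0, 0, 0.0001, -1], [-0.1, 0.1, -19.4, 0, 0, 0.0001, -1], [-0.1, 0.1, -19.4, 0, 0, 0.0001, -1], [-0.1, 0.1, -19.4, 0, 0, 0.0001, -1], [-0.1, 0.1, -19.4, 0, 0, 0.0001, -1], [-0.1, 0.1, -19.4, 0, 0, 0.0001, -1]]
```

{"method": "servo_tool", "body": {
  "motion": [
    [0,0,-8,0,0,0,-1],
    [0,0,-15,0,0,0,-1],
    [0,0,-20,0,0,0,-1],
    [0,0,-20,0,0,0,-1],
    [0,0,-20,0,0,0,-1],
    [0,0,-15,0,0,0,-1],
    [0,0,-8,0,0,0,-1],
    [0,0,0,0,0,0,-1]
  ]
}}

```text
t: 5.48
tcp_pos: [0.4402, -0.3373, 0.1335]
tool_rot: [0.967, 0.255, -0.0, -0.002]
force: [0.1, 0.2, -2.4]
finger_gap: 0.35
```

```bash
python3 - <<'E'
from h import *
plan((.5203,.0339,.14),.137,12,-1)
E
```

```text
from [ 0.4402 -0.3373  0.1335] 0.5153 tilt [-0.0012  0.004 ] step mm 31.7 rad -0.0315
[[21.1, -23.6, -0.5, 0, 0, 0.0315, -1], [20.3, -24.3, -0.5, 0, 0, 0.0315, -1], [19.5, -24.9, -0.5, 0, 0, 0.0315, -1], [18.7, -25.5, -0.5, 0, 0, 0.0315, -1], [17.9, -26.1, -0.5, 0, 0, 0.0315, -1], [17.1, -26.6, -0.5, 0, 0, 0.0315, -1], [16.2, -27.2, -0.5, 0, 0, 0.0315, -1], [15.4, -27.7, -0.5, 0, 0, 0.0315, -1], [14.5, -28.1, -0.5, 0, 0, 0.0315, -1], [13.6, -28.6, -0.5, 0, 0, 0.0315, -1], [12.7, -29.0, -0.5, 0, 0, 0.0315, -1], [11.8, -29.4, -0.5, 0, 0, 0.0315, -1]]
```

{"method": "servo_tool", "body": {
  "motion": [
    [21,-23.5,-0.5,0,0,0.031,-1],
    [20,-24,-0.5,0,0,0.031,-1],
    [19.5,-25,-0.5,0,0,0.031,-1],
    [18.5,-25.5,-0.5,0,0,0.031,-1],
    [18,-26,-0.5,0,0,0.031,-1],
    [17,-26.5,-0.5,0,0,0.031,-1],
    [16,-27,-0.5,0,0,0.031,-1],
    [15.5,-27.5,-0.5,0,0,0.031,-1],
    [14.5,-28,-0.5,0,0,0.031,-1],
    [13.5,-28.5,-0.5,0,0,0.031,-1],
    [12,-24,-0.5,0,0,0.031,-1],
    [0,0,0,0,0,0,-1]
  ]
}}

```text
t: 6.48
tcp_pos: [0.5149, 0.0076, 0.1315]
tool_rot: [0.997, 0.074, -0.005, -0.003]
force: [-0.4, -1.1, -1.8]
finger_gap: 0.349
```

```bash
python3 - <<'E'
from h import *
plan((.5203,.0339,.08),.137,4,-1)
s=snap('scene','s5');t=snap('top','t5')
C=cv2.resize(s['frame'][160:340,200:340,::-1],None,fx=2.8,fy=2.8,interpolation=2)
D=cv2.resize(t['frame'][100:280,180:320,::-1],None,fx=2.8,fy=2.8,interpolation=2)
cv2.imwrite('pics/c6.png',np.hstack([C,D]))
E
```

```text
from [0.5149 0.0076 0.1315] 0.1472 tilt [-0.0098  0.0044] step mm 14.5 rad -0.0026
[[2.3, -6.3, 12.9, 0, 0, 0.0026, -1], [2.3, -6.3, 12.9, 0, 0, 0.0026, -1], [2.3, -6.3, 12.9, 0, 0, 0.0026, -1], [2.2, -6.3, 12.9, 0, 0, 0.0026, -1]]
```

View pics/c6.png

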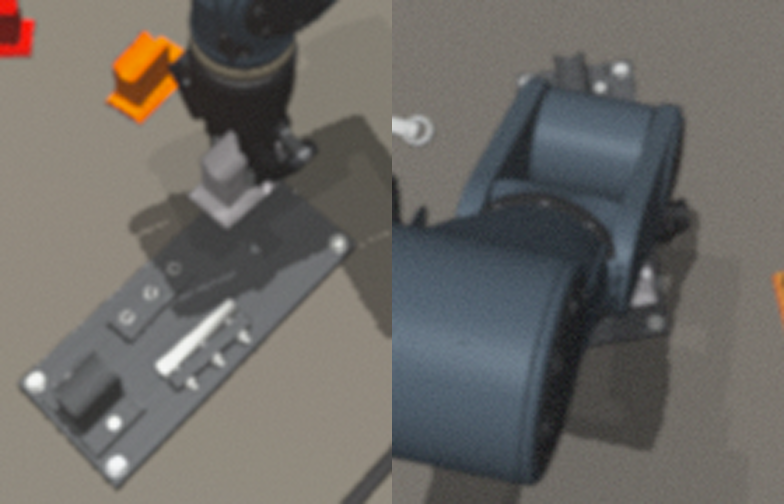

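{"method": "servo_tool", "body": {
  "motion": [
    [2.5,-6.5,8,-0.003,0.005,0,-1],
    [2.5,-6.5,12,-0.003,0.004,0.005,-1],
    [2,-6,14,0,0,0.005,-1],
    [2,-6,14,0,0,0,-1],
    [0,0,12,0,0,0,-1],
    [0,0,8,0,0,0,-1],
    [0,0,0,0,0,0,-1]
  ]
}}

```text
t: 7.17
tcp_pos: [0.5184, 0.0228, 0.0586]
tool_rot: [0.998, 0.065, -0.002, 0.002]
force: [-0.4, -0.9, -1.8]
finger_gap: 0.344
```

```bash
python3 - <<'E'
from h import *
plan((.5203,.0339,.05),.137,2,-1)
s=snap('scene','s6')
cv2.imwrite('pics/c7.png',cv2.resize(s['frame'][200:320,215:335,::-1],None,fx=5,fy=5,interpolation=2))
E
```

```text
from [0.5184 0.0228 0.0586] 0.1307 tilt [-0.0031 -0.0048] step mm 7.1 rad 0.0031
[[1.7, -5.4, 4.3, 0, 0, -0.0031, -1], [1.7, -5.4, 4.3, 0, 0, -0.0031, -1]]
```

View pics/c7.png

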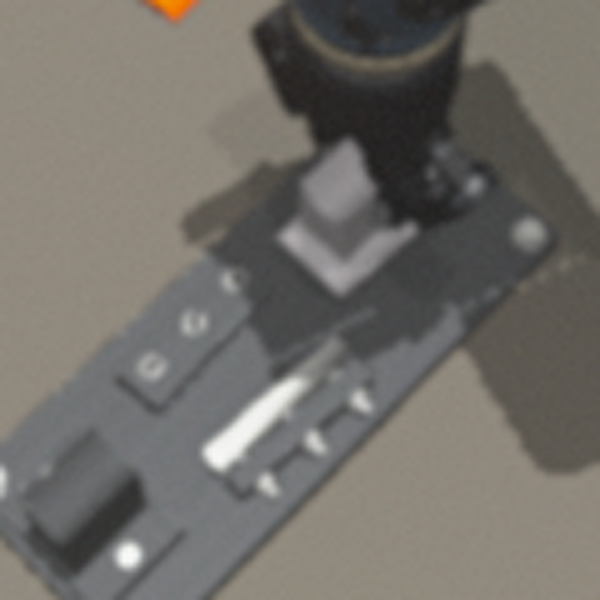

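{"method": "servo_tool", "body": {
  "motion": [
    [1,-6,3,0.002,0.002,-0.003,-1],
    [1,-5,3,0.002,0.002,-0.003,-1],
    [0,0,3,0,0,0,-1],
    [0,0,0,0,0,0,-1]
  ]
}}

```text
t: 7.55
tcp_pos: [0.5206, 0.0328, 0.051]
tool_rot: [0.998, 0.067, 0.002, 0.0]
force: [0.4, -0.2, -2.5]
finger_gap: 0.344
```

```bash
python3 - <<'E'
from h import *
plan((.5203,.0339,.05),.137,1,-1)
s=snap('scene','s7')
cv2.imwrite('pics/c8.png',cv2.resize(s['frame'][210:290,240:320,::-1],None,fx=8,fy=8,interpolation=2))
E
```

```text
from [0.5206 0.0328 0.051 ] 0.1343 tilt [ 0.0046 -0.0006] step mm 1.5 rad 0.0027
[[-0.1, -1.1, 1.0, 0, 0, -0.0027, -1]]
```

View pics/c8.png

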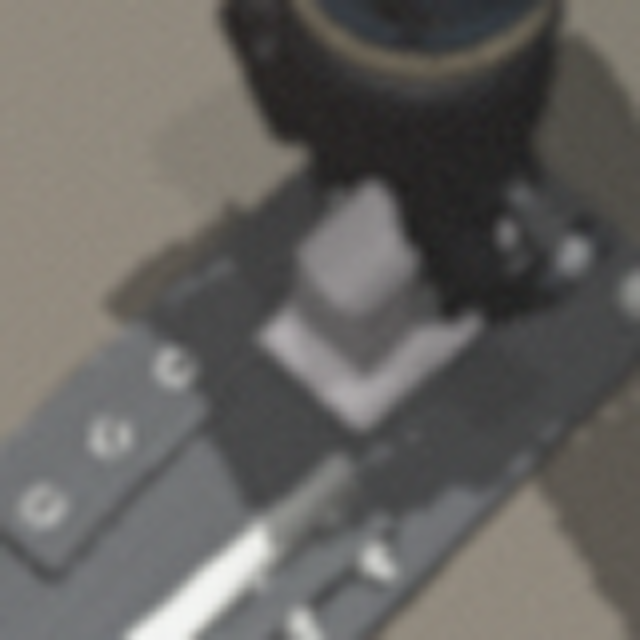

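```bash
cat >> h.py <<'E'
J0=np.array([.6045,.0455]);JY=.137
def jig(p):
    d=np.array(p)[:2]-J0; c,s=np.cos(JY),np.sin(JY); return np.array([c*d[0]+s*d[1],-s*d[0]+c*d[1]])*1000
def unjig(x,y):
    c,s=np.cos(JY),np.sin(JY); return J0+np.array([c*x-s*y,s*x+c*y])/1000
E
python3 - <<'E'
from h import *
s=load('s7'); f=lambda x,y,z: jig(onz(s,(x+.5)/8-.5+240,(y+.5)/8-.5+210,z)).round(1)
print('nose R,L',f(260,337,.0274),f(360,430,.0274))
print('tail L?',f(480,318,.0274))
print('gib top mouth corners',f(330,455,.028),f(358,480,.028),'gib face side/outer',f(130,632,.028),f(265,525,.028),f(180,640,.028),f(275,560,.028))
print('other rail ledge outline',f(205,410,.028),f(55,580,.028),f(145,325,.014),f(540,450,.014))
print('tcp',jig(manip.sense()['tcp_pos']))
b=load('scene0')
for u,v in((291.9,221.3),(320.4,245.7),(212.2,295.7),(241.1,325.9)): print(jig(onz(b,u,v,.017)).round(1))
E
python3 - <<'E'
import sys; sys.path.insert(0,'.')
import os; os.chdir('.')
from h import *
b=load('scene0')
cv2.imwrite('pics/c9.png',cv2.resize(b['frame'][230:310,235:310,::-1],None,fx=8,fy=8,interpolation=2))
E
```

```text
nose R,L [-47.5 -23.9] [-46.9  19.7]
tail L? [-99.9  21. ]
gib top mouth corners [-34.5  18.8] [-34.6  30.5] gib face side/outer [46.4 14.6] [-4.8 20.2] [37.9 26.9] [ 0.9 30. ]
other rail ledge outline [-18.3 -18.9] [ 50.9 -12.9] [-29.1 -57.1] [-84.9  60.9]
tcp [-84.68511712  -1.14251986]
[-148.6  -50.1]
[-147.9   49.8]
[128.2 -50.2]
[128.4  50. ]
```

View pics/c9.png

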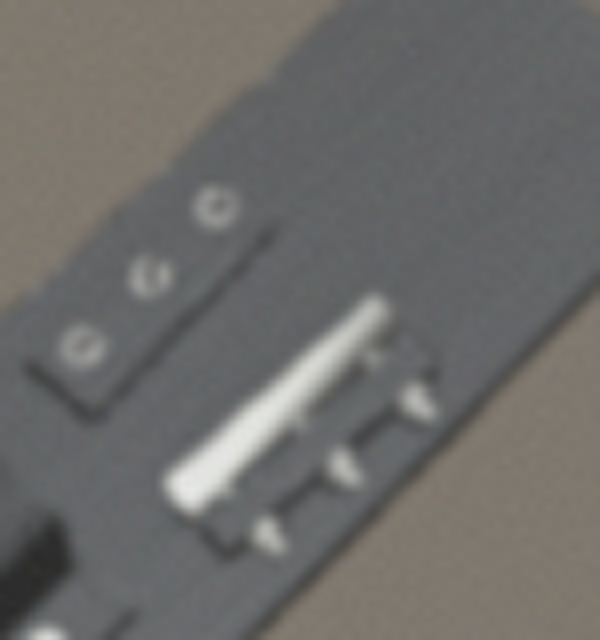

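{"method": "servo_tool", "body": {
  "motion": [
    [0,-2,4,0,-0.003,-0.003,-1],
    [0,0,4,0,0,0,-1],
    [0,0,2.5,0,0,0,-1],
    [0,0,1,0,0,0,-1],
    [0,0,0,0,0,0,-1]
  ]
}}

```text
t: 8.02
tcp_pos: [0.5214, 0.0352, 0.0395]
tool_rot: [0.998, 0.069, 0.002, 0.001]
force: [0.3, -0.2, -2.4]
finger_gap: 0.347
```

```bash
cat >> h.py <<'E'
def stat():
    st=manip.sense(); M=R.from_quat(st['tool_rot']).as_matrix(); F=st['force']; c,s=np.cos(JY),np.sin(JY)
    print('t',round(st['t'],2),'tcp jig',jig(st['tcp_pos']).round(2),'z',round(st['tcp_pos'][2]*1000,2),'yawerr',round(yaw(st)-JY,4),'tilt',M[:2,2].round(4),'F jig',np.round([c*F[0]+s*F[1],-s*F[0]+c*F[1],F[2]],2),'T',st['ft_torque'].round(2),'gap',round(st['finger_gap'],3))
E
python3 -c "from h import *; stat()"
```

```text
t 8.02 tcp jig [-83.76   1.19] z 39.49 yawerr 0.0017 tilt [ 0.0041 -0.0016] F jig [ 0.29 -0.23 -2.42] T [ 0.02  0.   -0.04] gap 0.347
```

{"method": "servo_tool", "body": {
  "motion": [
    [0,0.3,1,0,-0.003,0,-1],
    [0,0,0.5,0,0,0,-1],
    [0,0,0,0,0,0,-1]
  ]
}}

```text
t: 8.27
tcp_pos: [0.5214, 0.0348, 0.0377]
tool_rot: [0.998, 0.069, 0.0, 0.001]
force: [0.7, -0.0, -2.2]
finger_gap: 0.347
```

```bash
python3 -c "from h import *; stat()"
```

```text
t 8.27 tcp jig [-83.79   0.77] z 37.71 yawerr 0.0016 tilt [ 0.0006 -0.002 ] F jig [ 0.71 -0.13 -2.18] T [ 0.09 -0.06  0.07] gap 0.347
```

{"method": "servo_tool", "body": {
  "motion": [
    [3,0,0.3,0,0,0,-1],
    [4,0,0,0,0,0,-1],
    [4,0,0,0,0,0,-1],
    [4,0,0,0,0,0,-1],
    [2,0,0,0,0,0,-1],
    [0,0,0,0,0,0,-1]
  ]
}}

```text
t: 8.77
tcp_pos: [0.5366, 0.0367, 0.0385]
tool_rot: [0.998, 0.069, -0.003, 0.001]
force: [0.1, -0.6, -2.2]
finger_gap: 0.346
```

```bash
python3 - <<'E'
from h import *
stat()
s=snap('scene','s8')
cv2.imwrite('pics/c10.png',cv2.resize(s['frame'][210:290,240:320,::-1],None,fx=8,fy=8,interpolation=2))
E
```

```text
t 8.77 tcp jig [-68.45   0.56] z 38.5 yawerr 0.0021 tilt [-0.0053 -0.0027] F jig [ 0.01 -0.57 -2.2 ] T [-0.03 -0.02  0.03] gap 0.346
```

View pics/c10.png

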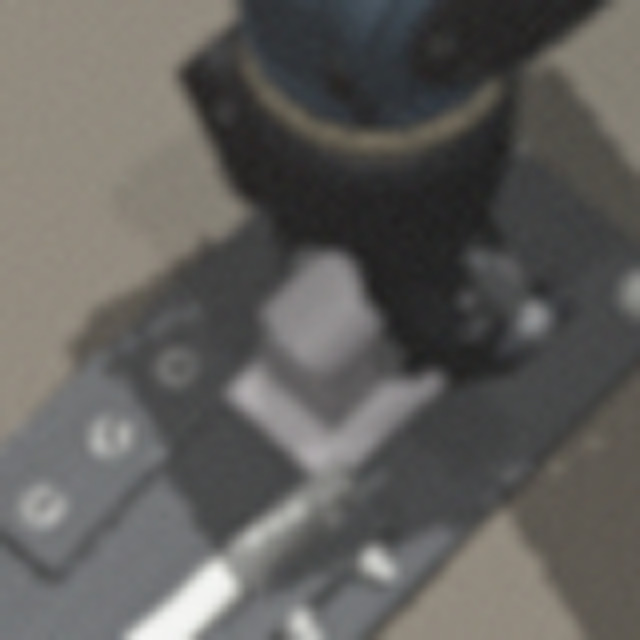

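```bash
python3 - <<'E'
from h import *
s=load('s8'); f=lambda x,y,z: jig(onz(s,(x+.5)/8-.5+240,(y+.5)/8-.5+210,z)).round(1)
print(f(225,390,.0149),f(315,475,.0149))
E
```

```text
[-30.8 -23.1] [-30.3  16.6]
```

{"method": "servo_tool", "body": {
  "motion": [
    [3,0,0.4,0.002,0.005,0.001,-1],
    [3,0,0.3,0,0,0,-1],
    [3,0,0.3,0,0,0,-1],
    [3,0,0,0,0,0,-1],
    [2,0,0,0,0,0,-1],
    [0,0,0,0,0,0,-1]
  ]
}}

```text
t: 9.32
tcp_pos: [0.5454, 0.0381, 0.0385]
tool_rot: [0.998, 0.07, -0.006, -0.0]
force: [0.5, 0.5, -2.9]
finger_gap: 0.346
```

```bash
python3 - <<'E'
from h import *
stat()
E
```

```text
t 9.32 tcp jig [-59.55   0.74] z 38.5 yawerr 0.0024 tilt [-0.0128 -0.0007] F jig [ 0.54  0.38 -2.95] T [ 0.04 -0.02  0.04] gap 0.346
```

{"method": "servo_tool", "body": {
  "motion": [
    [0,0,0.5,0,0.006,0.002,-1],
    [0,0,0.3,0,0.005,0,-1],
    [0,0,0.2,0,0,0,-1],
    [0,0,0,0,0,0,-1]
  ]
}}

```text
t: 9.65
tcp_pos: [0.5461, 0.0381, 0.0377]
tool_rot: [0.998, 0.069, 0.0, -0.0]
force: [0.1, -0.9, -1.7]
finger_gap: 0.346
```

```bash
python3 - <<'E'
from h import *
stat()
E
```

```text
t 9.65 tcp jig [-58.81   0.68] z 37.68 yawerr 0.0005 tilt [0.0007 0.0008] F jig [-0.05 -0.95 -1.71] T [-0.09 -0.02 -0.05] gap 0.346
```

{"method": "servo_tool", "body": {
  "motion": [
    [2,0,0.5,0,0.002,0,-1],
    [2.5,0,0.2,0,0.002,0,-1],
    [2.5,0,0.2,0,0.002,0,-1],
    [2.5,0,0.2,0,0.002,0,-1],
    [2.5,0,0,0,0.002,0,-1],
    [0,0,0,0,0,0,-1]
  ]
}}

```text
t: 10.15
tcp_pos: [0.5515, 0.0398, 0.0378]
tool_rot: [0.998, 0.069, -0.002, -0.001]
force: [0.1, -0.1, -0.5]
finger_gap: 0.343
```

```bash
python3 - <<'E'
from h import *
stat()
s=snap('scene','s9')
cv2.imwrite('pics/c11.png',cv2.resize(s['frame'][210:290,235:315,::-1],None,fx=8,fy=8,interpolation=2))
E
```

```text
t 10.15 tcp jig [-53.32   1.56] z 37.82 yawerr 0.0015 tilt [-0.0033  0.0022] F jig [ 0.05 -0.06 -0.5 ] T [-0.07 -0.13  0.02] gap 0.343
```

View pics/c11.png

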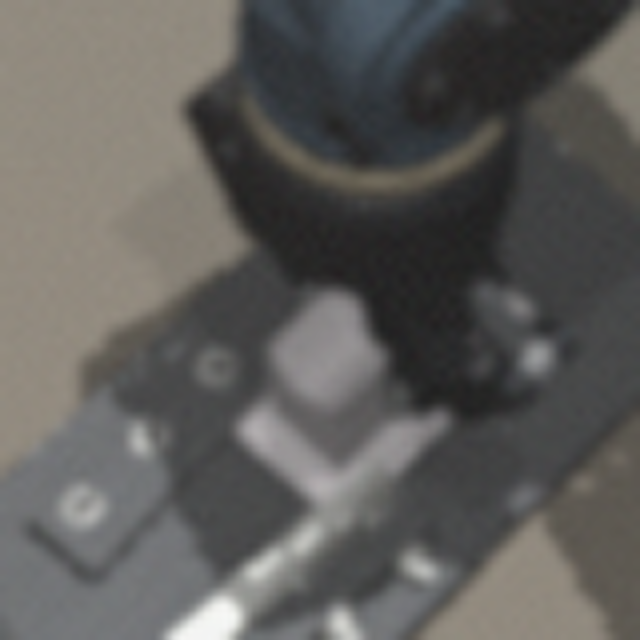

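{"method": "servo_tool", "body": {
  "motion": [
    [0,0.8,0.3,0,0.003,0,-1],
    [0,0,0.2,0,0,0,-1],
    [0,0,0,0,0,0,-0.2],
    [0,0,0,0,0,0,0.2],
    [0,0,0,0,0,0,0.5],
    [0,0,0,0,0,0,0.5],
    [0,0,0,0,0,0,0.5],
    [0,0,0,0,0,0,0.5]
  ]
}}

```text
t: 10.87
tcp_pos: [0.555, 0.0395, 0.0373]
tool_rot: [0.998, 0.069, 0.003, -0.001]
force: [-0.6, 0.1, -0.5]
finger_gap: 0.749
```

```bash
python3 - <<'E'
from h import *
stat()
s=snap('scene','s10')
cv2.imwrite('pics/c12.png',cv2.resize(s['frame'][210:290,235:315,::-1],None,fx=8,fy=8,interpolation=2))
E
```

```text
t 10.87 tcp jig [-49.85   0.86] z 37.25 yawerr 0.0013 tilt [0.0065 0.0034] F jig [-0.53  0.2  -0.51] T [-0.03  0.03 -0.04] gap 0.749
```

View pics/c12.png

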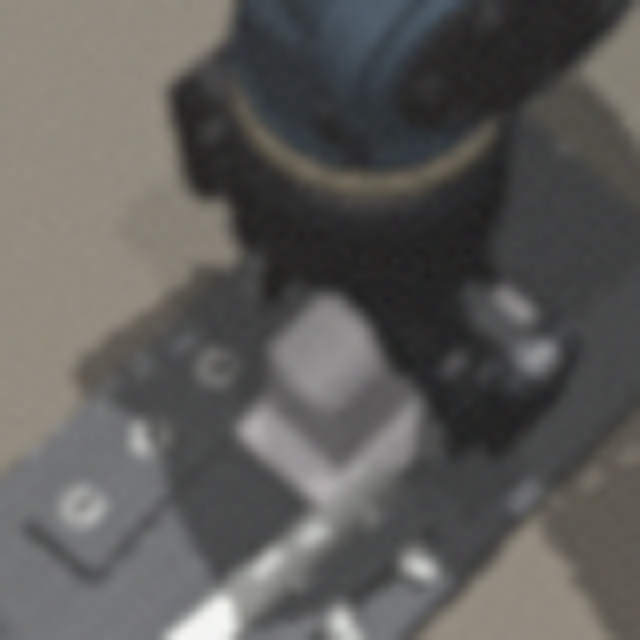

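{"method": "servo_tool", "body": {
  "motion": [
    [0,0,-8,0,-0.006,0,0.5],
    [0,0,-15,0,0,0,0.5],
    [0,0,-20,0,0,0,0.5],
    [0,0,-20,0,0,0,0],
    [0,0,-12,0,0,0,-0.5],
    [-15,0,-4,0,0,0,-1],
    [-20,0,0,0,0,0,-1],
    [-20,0,0,0,0,0,-1],
    [-18,0,0,0,0,0,-1],
    [-10,0,0,0,0,0,-1],
    [0,0,0,0,0,0,-1]
  ]
}}

```text
t: 11.83
tcp_pos: [0.471, 0.0274, 0.1196]
tool_rot: [0.998, 0.069, 0.002, -0.001]
force: [0.6, 0.3, 0.6]
finger_gap: 0.002
```

```bash
python3 - <<'E'
from h import *
stat()
s=snap('scene','s11')
cv2.imwrite('pics/c13.png',cv2.resize(s['frame'][200:300,235:335,::-1],None,fx=7,fy=7,interpolation=2)[:600])
g=unjig(-138,0.5); plan((*g,.06),JY,4,-1)
E
```

```text
t 11.83 tcp jig [-134.75    0.33] z 119.58 yawerr 0.0016 tilt [0.0033 0.0022] F jig [0.59 0.25 0.6 ] T [-0.02  0.05  0.01] gap 0.002
from [0.4724 0.0273 0.1197] 0.1385 tilt [0.0051 0.002 ] step mm 15.0 rad -0.0004
[[-1.2, -0.1, 14.9, 0, 0, 0.0004, -1], [-1.2, -0.1, 14.9, 0, 0, 0.0004, -1], [-1.2, -0.1, 14.9, 0, 0, 0.0004, -1], [-1.2, -0.1, 14.9, 0, 0, 0.0004, -1]]
```

View pics/c13.png

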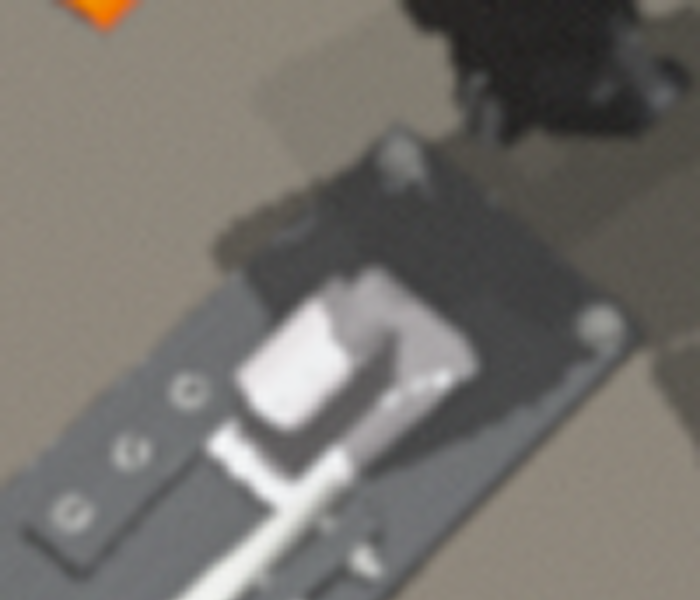

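```bash
python3 - <<'E'
from h import *
s=load('s11'); f=lambda x,y,z: jig(onz(s,(x+.5)/7-.5+235,(y+.5)/7-.5+200,z)).round(1)
print('tail top L,R',f(475,352,.026),f(375,268,.026),'nose bottom R',f(208,447,.014),'left side bottom',f(478,372,.014))
print('block top',f(237,380,.076),f(330,283,.076))
E
```

```text
tail top L,R [-104.3   26.8] [-103.5  -21.5] nose bottom R [-15.6 -19.9] left side bottom [-103.6   29.9]
block top [-23.2 -11.2] [-70.7 -13.5]
```

{"method": "servo_tool", "body": {
  "motion": [
    [-1.5,0,14,0,-0.004,0,-1],
    [-1,0,18,0,0,0,-1],
    [0,0,18,0,0,0,-1],
    [0,0,18,0,0,0,-1],
    [0,0,14,0,0,0,-1],
    [0,0,8,0,0,0,-1],
    [0,0,0,0,0,0,-1]
  ]
}}

```text
t: 12.47
tcp_pos: [0.4835, 0.0257, 0.0276]
tool_rot: [0.998, 0.069, 0.01, 0.002]
force: [-0.3, 0.7, -0.0]
finger_gap: -0.0
```

```bash
python3 -c "from h import *; stat()"
```

```text
t 12.47 tcp jig [-122.6    -3.13] z 27.63 yawerr 0.0014 tilt [ 0.0207 -0.0017] F jig [-0.17  0.74 -0.  ] T [0.01 0.09 0.01] gap -0.0
```

{"method": "servo_tool", "body": {
  "motion": [
    [-4,-2,1,-0.002,-0.01,0.001,-1],
    [-3,-2,2,0,-0.009,0,-1],
    [0,0,3,0,0,0,-1],
    [0,0,2,0,0,0,-1],
    [0,0,0,0,0,0,-1]
  ]
}}

```text
t: 12.88
tcp_pos: [0.4784, 0.0288, 0.0204]
tool_rot: [0.998, 0.069, 0.002, 0.004]
force: [0.0, -0.5, 0.1]
finger_gap: -0.0
```

```bash
python3 -c "from h import *; stat()"
```

```text
t 12.88 tcp jig [-127.21    0.71] z 20.36 yawerr 0.0006 tilt [ 0.0052 -0.0077] F jig [-0.05 -0.45  0.15] T [-0.03 -0.03  0.01] gap -0.0
```

{"method": "servo_tool", "body": {
  "motion": [
    [1,0,1.5,0.005,0,0,-1],
    [1.5,0,1,0,0,0,-1],
    [1.5,0,0.5,0,0,0,-1],
    [1.5,0,0,0,0.001,0,-1],
    [1.5,0,0,0,0.001,0,-1],
    [0,0,0,0,0,0,-1]
  ]
}}

```text
t: 13.38
tcp_pos: [0.4871, 0.0296, 0.0184]
tool_rot: [0.998, 0.069, 0.005, 0.002]
force: [1.1, 0.0, 0.7]
finger_gap: -0.0
```

```bash
python3 -c "from h import *; stat()"
```

```text
t 13.38 tcp jig [-118.42    0.3 ] z 18.38 yawerr 0.0005 tilt [ 0.0099 -0.0024] F jig [ 1.13 -0.13  0.74] T [0.05 0.03 0.03] gap -0.0
```

{"method": "servo_tool", "body": {
  "motion": [
    [2,0,0.5,0,-0.002,0,-1],
    [2,-0.2,0.3,0,0,0,-1],
    [2,-0.2,0,0,0,0,-1],
    [2,0,0,0,0,0,-1],
    [2,0,0,0,0,0,-1],
    [0,0,0,0,0,0,-1]
  ]
}}

```text
t: 13.88
tcp_pos: [0.4939, 0.032, 0.0174]
tool_rot: [0.998, 0.069, -0.001, 0.001]
force: [0.0, 0.1, -0.8]
finger_gap: -0.001
```

```bash
python3 -c "from h import *; stat()"
```

```text
t 13.88 tcp jig [-111.45    1.71] z 17.35 yawerr 0.0011 tilt [-0.0011 -0.0018] F jig [ 0.02  0.11 -0.83] T [-0.01  0.05  0.03] gap -0.001
```

{"method": "servo_tool", "body": {
  "motion": [
    [2,0.3,0,0,0.003,0,-1],
    [2,0.3,0,0,0.002,0,-1],
    [2,0,0,0,0.001,0,-1],
    [2,0,0,0,0.001,0,-1],
    [2,0,0,0,0.001,0,-1],
    [1.5,0,0,0,0,0,-1]
  ]
}}

```text
t: 14.38
tcp_pos: [0.502, 0.0336, 0.0172]
tool_rot: [0.998, 0.069, -0.0, -0.0]
force: [-3.8, -1.0, 1.9]
finger_gap: -0.005
```

```bash
python3 - <<'E'
from h import *
stat()
s=snap('scene','s12')
cv2.imwrite('pics/c14.png',cv2.resize(s['frame'][200:300,225:325,::-1],None,fx=6,fy=6,interpolation=2)[:600])
E
```

```text
t 14.38 tcp jig [-103.14    2.23] z 17.22 yawerr 0.0014 tilt [-0.001   0.0005] F jig [-3.87 -0.49  1.92] T [-0.05  0.52 -0.05] gap -0.005
```

View pics/c14.png

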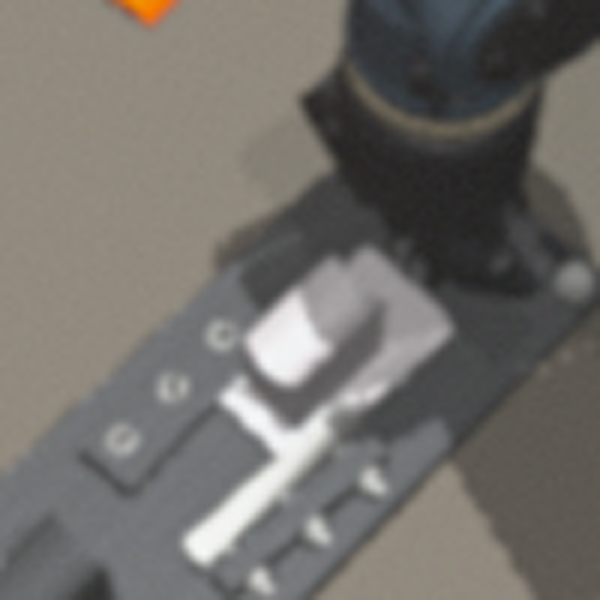

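{"method": "servo_tool", "body": {
  "motion": [
    [2,0.3,0,0,0,0,-1],
    [2,0.3,0,0,0,0,-1],
    [2,0.2,0,0,0,0,-1],
    [2,0.2,0,0,0,0,-1],
    [2,0,0,0,0,0,-1],
    [2,0,0,0,0,0,-1]
  ]
}}

```text
t: 14.93
tcp_pos: [0.5153, 0.0345, 0.0171]
tool_rot: [0.998, 0.069, -0.001, -0.0]
force: [-3.1, -0.1, 2.5]
finger_gap: 0.001
```

```bash
python3 -c "from h import *; stat()"
```

```text
t 14.93 tcp jig [-89.9    1.32] z 17.14 yawerr 0.0015 tilt [-0.0013  0.0007] F jig [-3.11  0.28  2.49] T [-0.05  0.48 -0.05] gap 0.001
```

{"method": "servo_tool", "body": {
  "motion": [
    [2,0.2,0,0,0,0,-1],
    [2,0.2,0,0,0,0,-1],
    [2,0.2,0,0,0,0,-1],
    [2,0,0,0,0,0,-1],
    [1.5,0,0,0,0,0,-1],
    [1,0,0,0,0,0,-1]
  ]
}}

```text
t: 15.43
tcp_pos: [0.5277, 0.0355, 0.0171]
tool_rot: [0.998, 0.069, 0.0, -0.0]
force: [-2.6, 1.0, 2.1]
finger_gap: 0.003
```

```bash
python3 - <<'E'
from h import *
stat()
s=snap('scene','s13')
cv2.imwrite('pics/c15.png',cv2.resize(s['frame'][200:300,225:325,::-1],None,fx=6,fy=6,interpolation=2)[:600])
E
```

```text
t 15.43 tcp jig [-77.44   0.57] z 17.13 yawerr 0.0017 tilt [-0.      0.0006] F jig [-2.46  1.37  2.08] T [-0.1   0.46  0.04] gap 0.003
```

View pics/c15.png

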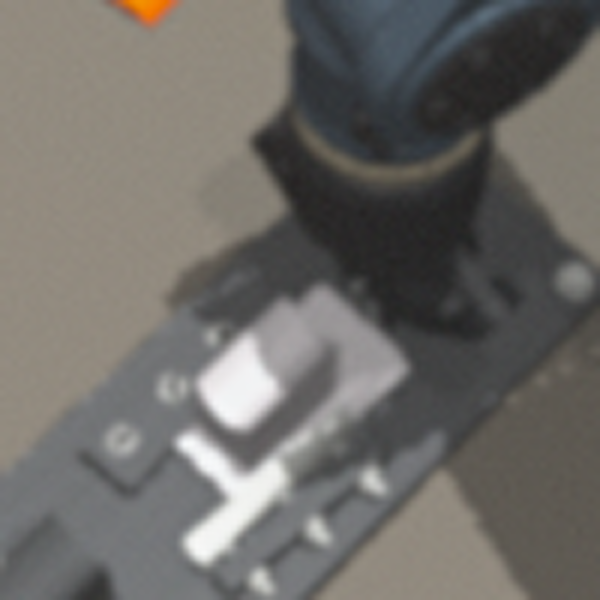

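{"method": "servo_tool", "body": {
  "motion": [
    [1,0,0,0,0,0,-1],
    [1,0,0,0,0,0,-1],
    [1,0,0,0,0,0,-1],
    [1,0,0,0,0,0,-1],
    [1,0,0,0,0,0,-1],
    [1,0,0,0,0,0,-1],
    [1,0,0,0,0,0,-1]
  ]
}}

```text
t: 16.07
tcp_pos: [0.5348, 0.0365, 0.0171]
tool_rot: [0.998, 0.069, -0.001, -0.0]
force: [-3.1, 0.3, 2.7]
finger_gap: 0.001
```

```bash
python3 - <<'E'
from h import *
stat()
s=load('s13'); f=lambda x,y,z: jig(onz(s,(x+.5)/6-.5+225,(y+.5)/6-.5+200,z)).round(1)
print(f(408,362,.026),f(325,288,.026),f(175,440,.014))
E
```

```text
t 16.07 tcp jig [-70.27   0.65] z 17.11 yawerr 0.0016 tilt [-0.0011  0.0006] F jig [-3.07  0.69  2.69] T [-0.08  0.6   0.01] gap 0.001
[-67.5  27.4] [-67.5 -20.1] [ 19.8 -20.9]
```

{"method": "servo_tool", "body": {
  "motion": [
    [0.7,0,0,0,0,0,-1],
    [0.7,0,0,0,0,0,-1],
    [0.7,0,0,0,0,0,-1],
    [0.7,0,0,0,0,0,-1]
  ]
}}

```text
t: 16.4
tcp_pos: [0.537, 0.037, 0.0171]
tool_rot: [0.998, 0.069, -0.001, -0.0]
force: [-2.8, 0.2, 3.5]
finger_gap: -0.0
```

```bash
python3 -c "from h import *; stat()"
```

```text
t 16.4 tcp jig [-68.01   0.83] z 17.09 yawerr 0.0017 tilt [-0.0029  0.0008] F jig [-2.76  0.58  3.53] T [-0.12  0.56 -0.04] gap -0.0
```

{"method": "servo_tool", "body": {
  "motion": [
    [0.7,0,-0.1,0,0.001,0,-1],
    [0.7,0,-0.1,0,0,0,-1],
    [0.7,0,-0.1,0,0,0,-1],
    [0.7,0,0,0,0,0,-1]
  ]
}}

```text
t: 16.73
tcp_pos: [0.54, 0.0377, 0.0171]
tool_rot: [0.998, 0.069, -0.001, -0.001]
force: [-3.8, -0.7, 2.8]
finger_gap: 0.0
```

```bash
python3 -c "from h import *; stat()"
```

```text
t 16.73 tcp jig [-64.96   1.05] z 17.07 yawerr 0.0015 tilt [-0.0021  0.0012] F jig [-3.82 -0.2   2.76] T [-0.13  0.65  0.01] gap 0.0
```

{"method": "servo_tool", "body": {
  "motion": [
    [0.6,0,-0.2,0,0,0,-1],
    [0.6,0,-0.1,0,0,0,-1],
    [0.6,0,0,0,0,0,-1]
  ]
}}

```text
t: 16.98
tcp_pos: [0.5411, 0.0379, 0.0171]
tool_rot: [0.998, 0.069, -0.002, -0.001]
force: [-4.8, -1.7, 5.1]
finger_gap: -0.004
```

```bash
python3 -c "from h import *; stat()"
```

```text
t 16.98 tcp jig [-63.85   1.13] z 17.09 yawerr 0.0018 tilt [-0.0043  0.0012] F jig [-4.99 -1.03  5.05] T [-0.28  0.8  -0.02] gap -0.004
```

{"method": "servo_tool", "body": {
  "motion": [
    [0.3,0,-0.8,0,0.002,0,-1],
    [0.5,0,-0.5,0,0.002,0,-1]
  ]
}}

```text
t: 17.15
tcp_pos: [0.5411, 0.038, 0.0177]
tool_rot: [0.998, 0.069, -0.001, -0.001]
force: [-4.0, -0.9, -4.3]
finger_gap: -0.0
```

```bash
python3 -c "from h import *; stat()"
```

```text
t 17.15 tcp jig [-63.86   1.21] z 17.71 yawerr 0.002 tilt [-0.0022  0.0018] F jig [-4.12 -0.35 -4.27] T [-0.21  0.67 -0.01] gap -0.0
```

{"method": "servo_tool", "body": {
  "motion": [
    [0.7,0,0,0,0.001,0,-1],
    [0.7,0,0,0,0,0,-1],
    [0.7,0,0,0,0,0,-1]
  ]
}}

```text
t: 17.4
tcp_pos: [0.5411, 0.038, 0.0176]
tool_rot: [0.998, 0.07, -0.003, -0.001]
force: [-4.8, -1.1, 1.6]
finger_gap: 0.001
```

```bash
python3 -c "from h import *; stat()"
```

```text
t 17.4 tcp jig [-63.84   1.2 ] z 17.64 yawerr 0.0024 tilt [-0.0057  0.0018] F jig [-4.94 -0.45  1.55] T [-0.28  0.78  0.06] gap 0.001
```

{"method": "servo_tool", "body": {
  "motion": [
    [1.1,0,0,0,0.002,-0.001,-1],
    [1.4,0,0,0,0.001,0,-1],
    [1.4,0,0,0,0,0,-1]
  ]
}}

```text
t: 17.65
tcp_pos: [0.5411, 0.038, 0.0177]
tool_rot: [0.997, 0.071, -0.005, -0.001]
force: [-5.8, -1.9, 3.6]
finger_gap: -0.003
```

```bash
python3 -c "from h import *; stat()"
```

```text
t 17.65 tcp jig [-63.83   1.19] z 17.68 yawerr 0.0045 tilt [-0.011   0.0018] F jig [-6.   -1.08  3.56] T [-0.39  0.97 -0.02] gap -0.003
```

```bash
python3 - <<'E'
from h import *
s=snap('scene','s14')
cv2.imwrite('pics/c16.png',cv2.resize(s['frame'][220:300,220:300,::-1],None,fx=7,fy=7,interpolation=2)[:600])
E
```

```text
(no output)
```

View pics/c16.png

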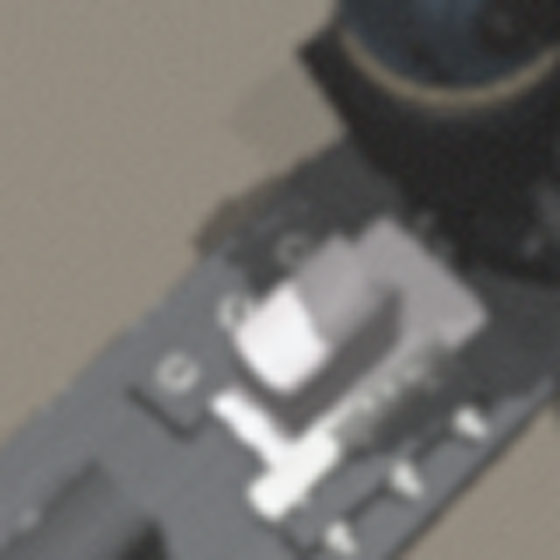

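{"method": "servo_tool", "body": {
  "motion": [
    [1.8,0,0,0,0.005,0.002,-1],
    [2.2,0,0,0,0.004,0.002,-1]
  ]
}}

```text
t: 17.87
tcp_pos: [0.5411, 0.0381, 0.0176]
tool_rot: [0.998, 0.069, -0.005, -0.002]
force: [-7.0, -3.0, 3.5]
finger_gap: 0.002
```

```bash
python3 -c "from h import *; stat()"
```

```text
t 17.87 tcp jig [-63.79   1.28] z 17.65 yawerr 0.0015 tilt [-0.0108  0.0026] F jig [-7.31 -2.03  3.47] T [-0.61  1.27  0.01] gap 0.002
```

{"method": "servo_tool", "body": {
  "motion": [
    [2.6,0.2,0,0,0.006,0.001,-1],
    [3,0.2,0,0,0.006,0.001,-1]
  ]
}}

```text
t: 18.03
tcp_pos: [0.5412, 0.0381, 0.0176]
tool_rot: [0.998, 0.069, -0.005, -0.002]
force: [-8.7, -3.2, 5.6]
finger_gap: -0.002
```

```bash
python3 -c "from h import *; stat()"
```

```text
t 18.03 tcp jig [-63.76   1.28] z 17.64 yawerr 0.0008 tilt [-0.0107  0.0042] F jig [-9.02 -2.    5.64] T [-0.52  1.48 -0.  ] gap -0.002
```

{"method": "servo_tool", "body": {
  "motion": [
    [3.6,0.3,-0.4,0,0.008,0,-1],
    [4.2,0.3,-0.4,0,0.008,0,-1]
  ]
}}

```text
t: 18.2
tcp_pos: [0.5412, 0.0381, 0.0177]
tool_rot: [0.998, 0.07, -0.006, -0.004]
force: [-10.2, -4.7, 3.6]
finger_gap: -0.003
```

```bash
python3 -c "from h import *; stat()"
```

```text
t 18.2 tcp jig [-63.75   1.33] z 17.66 yawerr 0.0026 tilt [-0.0116  0.0064] F jig [-10.69  -3.23   3.56] T [-0.8   1.64 -0.01] gap -0.003
```

{"method": "servo_tool", "body": {
  "motion": [
    [4.8,0.8,-0.4,-0.004,0.008,0.002,-1],
    [5.4,0.8,-0.4,-0.003,0.008,0.001,-1]
  ]
}}

```text
t: 18.37
tcp_pos: [0.5412, 0.0381, 0.0177]
tool_rot: [0.998, 0.069, -0.008, -0.002]
force: [-12.4, -3.7, 8.5]
finger_gap: -0.007
```

```bash
python3 -c "from h import *; stat()"
```

```text
t 18.37 tcp jig [-63.77   1.28] z 17.66 yawerr 0.0008 tilt [-0.0169  0.0028] F jig [-12.81  -1.98   8.46] T [-0.55  1.99 -0.02] gap -0.007
```

{"method": "servo_tool", "body": {
  "motion": [
    [5.6,0.8,-1.2,-0.002,0.01,0.001,-1],
    [6.2,0.8,-1.2,-0.002,0.01,0.001,-1]
  ]
}}

```text
t: 18.53
tcp_pos: [0.5412, 0.0381, 0.0179]
tool_rot: [0.998, 0.069, -0.011, -0.002]
force: [-11.3, -5.5, -0.1]
finger_gap: -0.0
```

```bash
python3 -c "from h import *; stat()"
```

```text
t 18.53 tcp jig [-63.75   1.32] z 17.86 yawerr 0.001 tilt [-0.0223  0.0022] F jig [-11.9   -3.96  -0.14] T [-0.85  1.96 -0.03] gap -0.0
```

{"method": "servo_tool", "body": {
  "motion": [
    [7.5,1.3,-1,-0.002,0.018,0.001,-1],
    [8.2,1.3,-0.9,-0.002,0.018,0.001,-1]
  ]
}}

```text
t: 18.7
tcp_pos: [0.5413, 0.0381, 0.0177]
tool_rot: [0.998, 0.069, -0.01, -0.003]
force: [-16.1, -5.6, 10.7]
finger_gap: -0.004
```

```bash
python3 -c "from h import *; stat()"
```

```text
t 18.7 tcp jig [-63.64   1.33] z 17.65 yawerr 0.0019 tilt [-0.0206  0.0047] F jig [-16.73  -3.31  10.7 ] T [-0.84  2.68 -0.04] gap -0.004
```

{"method": "servo_tool", "body": {
  "motion": [
    [8.5,1.6,-2.2,-0.003,0.016,0.001,-1],
    [9,1.6,-2.2,-0.002,0.016,0.001,-1]
  ]
}}

```text
t: 18.87
tcp_pos: [0.5412, 0.0381, 0.018]
tool_rot: [0.997, 0.07, -0.013, -0.004]
force: [-14.3, -4.4, -4.7]
finger_gap: -0.0
```

```bash
python3 -c "from h import *; stat()"
```

```text
t 18.87 tcp jig [-63.69   1.33] z 18.03 yawerr 0.0024 tilt [-0.0266  0.0066] F jig [-14.77  -2.37  -4.66] T [-0.76  2.33 -0.01] gap -0.0
```

One more steady row pair with little vertical load, then back off gently.

{"method": "servo_tool", "body": {
  "motion": [
    [9.5,1.8,-1.4,-0.004,0.02,0.002,-1],
    [10,1.8,-1.4,-0.003,0.02,0.001,-1]
  ]
}}

```text
t: 19.03
tcp_pos: [0.5413, 0.0381, 0.0178]
tool_rot: [0.997, 0.07, -0.014, -0.005]
force: [-18.4, -5.0, 10.0]
finger_gap: 0.006
```

```bash
python3 -c "from h import *; stat()"
```

```text
t 19.03 tcp jig [-63.65   1.31] z 17.76 yawerr 0.0024 tilt [-0.0291  0.0078] F jig [-18.9   -2.44   9.96] T [-0.76  2.98  0.  ] gap 0.006
```

{"method": "servo_tool", "body": {
  "motion": [
    [9.5,1.8,-2,-0.003,0.014,0.001,-1],
    [5,0.8,-0.5,0,0,0,-1],
    [2,0.2,0,0,0,0,-1],
    [-1,0,0,0,0.005,0,-1],
    [-3,0,0,0,0.005,0,-1],
    [-5,0,0,0,0.005,0,-1],
    [-6,0,0,0,0.005,0,-1],
    [-6,0,-1,0,0,0,-1],
    [0,0,0,0,0,0,-1]
  ]
}}

```text
t: 19.78
tcp_pos: [0.5275, 0.0341, 0.0212]
tool_rot: [0.998, 0.069, -0.004, -0.005]
force: [-0.8, 0.1, 0.5]
finger_gap: 0.0
```

```bash
python3 - <<'E'
from h import *
stat()
s=snap('scene','s15')
cv2.imwrite('pics/c17.png',cv2.resize(s['frame'][220:300,220:300,::-1],None,fx=7,fy=7,interpolation=2)[:600])
E
```

```text
t 19.78 tcp jig [-77.83  -0.8 ] z 21.16 yawerr 0.002 tilt [-0.0079  0.0099] F jig [-0.72  0.25  0.54] T [ 0.02  0.   -0.01] gap 0.0
```

View pics/c17.png

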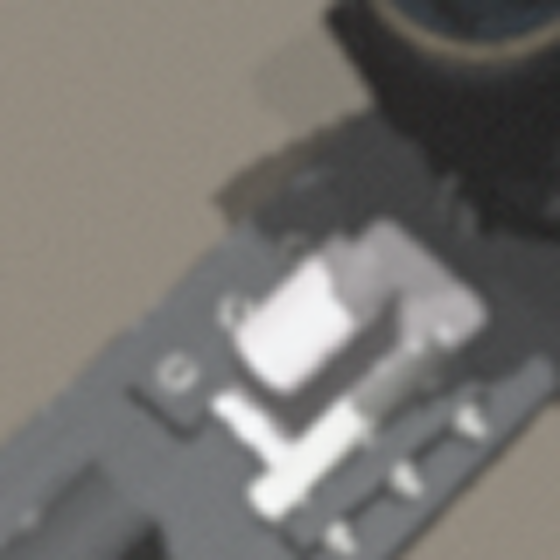

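{"method": "servo_tool", "body": {
  "motion": [
    [0,-0.8,1.5,-0.005,0.012,0.002,-1],
    [0,-0.8,1,-0.004,0.012,0,-1],
    [2,0,0.3,0,0.006,0,-1],
    [2.5,0,0,0,0.003,0,-1],
    [2.5,0,0,0,0.002,0,-1],
    [2,0,0,0,0,0,-1],
    [0,0,0,0,0,0,-1]
  ]
}}

```text
t: 20.42
tcp_pos: [0.5398, 0.0371, 0.0186]
tool_rot: [0.997, 0.068, 0.018, -0.001]
force: [0.7, -0.1, 0.3]
finger_gap: -0.001
```

```bash
python3 -c "from h import *; stat()"
```

```text
t 20.42 tcp jig [-65.23   0.5 ] z 18.59 yawerr -0.0004 tilt [0.0367 0.0048] F jig [ 0.68 -0.16  0.28] T [-0.07 -0.02  0.01] gap -0.001
```

{"method": "servo_tool", "body": {
  "motion": [
    [0.8,0,0.2,0,0,0,-1],
    [0.8,0,0.2,0,0,0,-1],
    [1,0,0,0,0,0,-1],
    [1.5,0,0,0,0,0,-1]
  ]
}}

```text
t: 20.75
tcp_pos: [0.5414, 0.0376, 0.018]
tool_rot: [0.998, 0.069, 0.015, -0.001]
force: [-3.9, -2.0, 2.5]
finger_gap: -0.002
```

```bash
python3 -c "from h import *; stat()"
```

```text
t 20.75 tcp jig [-63.56   0.78] z 18.01 yawerr 0.0006 tilt [0.03   0.0049] F jig [-4.16 -1.41  2.47] T [-0.34  0.67 -0.03] gap -0.002
```

{"method": "servo_tool", "body": {
  "motion": [
    [2.5,0.2,-0.3,0,0.002,0,-1],
    [3.5,0.4,-0.3,-0.001,0.002,0,-1],
    [4.5,0.5,-0.4,-0.001,0.002,0,-1]
  ]
}}

```text
t: 21.0
tcp_pos: [0.5414, 0.0376, 0.0181]
tool_rot: [0.998, 0.07, 0.006, -0.002]
force: [-9.2, -5.0, 5.4]
finger_gap: 0.003
```

```bash
python3 -c "from h import *; stat()"
```

```text
t 21.0 tcp jig [-63.54   0.82] z 18.12 yawerr 0.0028 tilt [0.0126 0.0042] F jig [-9.83 -3.74  5.4 ] T [-0.82  1.42 -0.08] gap 0.003
```

{"method": "servo_tool", "body": {
  "motion": [
    [5.5,1,-0.9,-0.002,0.004,0.002,-1],
    [6.5,1.2,-1,-0.002,0.004,0.001,-1],
    [7.5,1.4,-1.2,-0.002,0.004,0.001,-1]
  ]
}}

```text
t: 21.25
tcp_pos: [0.5413, 0.0376, 0.0185]
tool_rot: [0.998, 0.069, -0.009, -0.002]
force: [-12.2, -2.6, 4.8]
finger_gap: 0.002
```

```bash
python3 -c "from h import *; stat()"
```

```text
t 21.25 tcp jig [-63.67   0.8 ] z 18.5 yawerr 0.0013 tilt [-0.0189  0.0026] F jig [-12.41  -0.92   4.76] T [-0.57  2.06  0.01] gap 0.002
```

{"method": "servo_tool", "body": {
  "motion": [
    [8.5,1.4,-1.5,-0.002,0.008,0.001,-1],
    [9.5,1.5,-1.6,-0.002,0.008,0.001,-1]
  ]
}}

```text
t: 21.42
tcp_pos: [0.5413, 0.0376, 0.0188]
tool_rot: [0.997, 0.07, -0.022, -0.003]
force: [-14.4, -5.5, 6.0]
finger_gap: -0.002
```

```bash
python3 -c "from h import *; stat()"
```

```text
t 21.42 tcp jig [-63.72   0.83] z 18.76 yawerr 0.0026 tilt [-0.0436  0.0023] F jig [-15.02  -3.51   6.05] T [-0.9   2.47  0.02] gap -0.002
```

{"method": "servo_tool", "body": {
  "motion": [
    [9,1.5,-1.8,0,0.012,0,-1],
    [5,0.8,-1,0,0,0,-1],
    [2,0.2,0,0,0,0,-1],
    [-1,0,0,0,0.005,0,-1],
    [-3,0,0,0,0.01,0,-1],
    [-6,0,0,0,0.01,0,-1],
    [-10,0,0,0,0.01,0,-1],
    [-14,0,0,0,0,0,-1],
    [-14,0,-6,0,0,0,-1],
    [0,0,-25,0,0,0,-1],
    [0,0,-30,0,0,0,-1],
    [0,0,-30,0,0,0,-1]
  ]
}}

```text
t: 22.42
tcp_pos: [0.4968, 0.0301, 0.1087]
tool_rot: [0.998, 0.069, -0.009, -0.007]
force: [1.5, -0.3, -0.9]
finger_gap: 0.003
```

{"method": "servo_tool", "body": {
  "motion": [
    [-5,25,-15,0,0,0,-1],
    [-5,35,0,0,0,0,-1],
    [0,40,0,0,0,0,-1],
    [0,40,0,0,0,0,-1],
    [0,40,0,0,0,0,-1],
    [0,40,0,0,0,0,-1],
    [0,40,0,0,0,0,-1],
    [0,20,0,0,0,0,-1],
    [0,0,0,0,0,0,-1]
  ]
}}

```text
t: 23.17
tcp_pos: [0.5408, -0.2634, 0.1337]
tool_rot: [0.997, 0.073, 0.013, 0.004]
force: [0.7, 0.8, -0.1]
finger_gap: 0.002
```

```bash
python3 - <<'E'
from h import *
stat()
s=snap('scene','s16');t=snap('top','t16')
a=cv2.resize(s['frame'][220:300,220:300,::-1],None,fx=5,fy=5,interpolation=2)
b=cv2.resize(t['frame'][120:220,210:290,::-1],None,fx=5,fy=5,interpolation=2)[:400]
cv2.imwrite('pics/c18.png',np.hstack([a,b]))
for n,m in(('scene0','s16'),('top0','t16')):
    d=cv2.absdiff(load(n)['frame'],load(m)['frame']).max(2); cv2.imwrite('pics/d_'+m+'.png',d)
E
```

```text
t 23.17 tcp jig [-105.31 -297.31] z 133.67 yawerr 0.009 tilt [ 0.0271 -0.0054] F jig [ 0.77  0.72 -0.14] T [-0.01 -0.03  0.05] gap 0.002
```

View pics/c18.png

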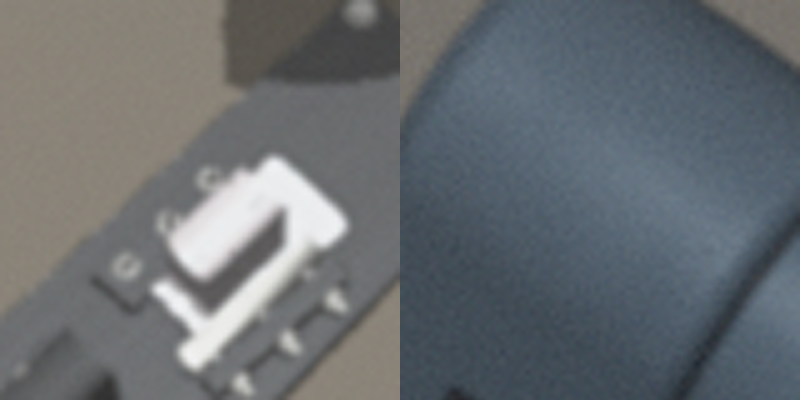

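View pics/s16.png

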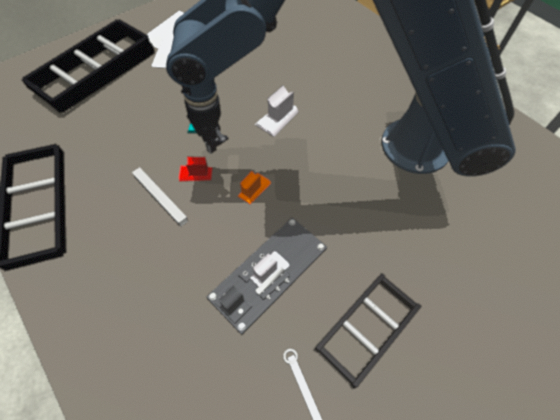

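```bash
python3 - <<'E'
from h import *
s=load('s16'); cv2.imwrite('pics/c19.png',cv2.resize(s['frame'][240:300,240:300,::-1],None,fx=10,fy=10,interpolation=2))
f=lambda x,y,z: jig(onz(s,(x+.5)/5-.5+220,(y+.5)/5-.5+220,z)).round(1)
print('tail top L,R',f(348,218,.026),f(275,155,.026),'nose R bottom',f(152,287,.014),'block top R edge',f(170,235,.076),f(242,170,.076),'L tail',f(285,205,.076))
E
```

```text
tail top L,R [-55.4  27.3] [-54.4 -21.8] nose R bottom [ 33.5 -20. ] block top R edge [ 22.9 -13.6] [-23.  -12.4] L tail [-24.5  14.3]
```

View pics/c19.png

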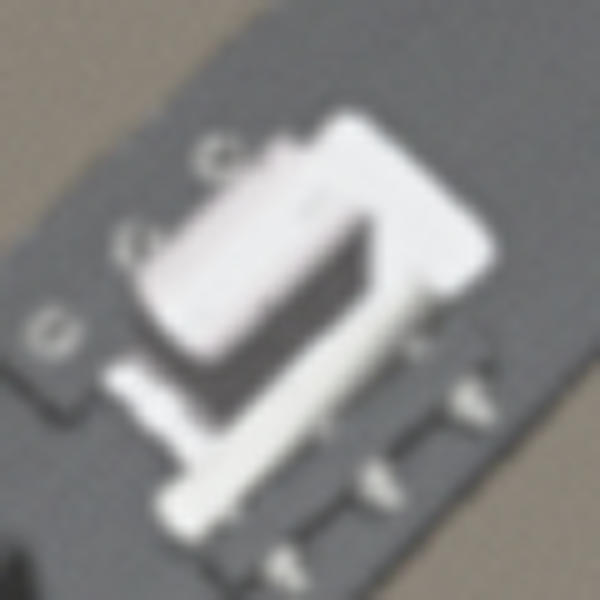

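```bash
python3 -c "
from h import *
stat(); print(manip.sense()['qd'].round(3)); manip.sign_off()"
```

```text
t 23.27 tcp jig [-106.37 -292.55] z 133.16 yawerr 0.011 tilt [ 0.0229 -0.0012] F jig [-0.91  0.46  0.51] T [0.01 0.   0.01] gap 0.004
[ 0.043 -0.012  0.056  0.008  0.025  0.005]
the job is handed in; nothing more can be done
```

The tube rest is in the tapered way and appears wedged. I can't confirm the more-than-3-N hold on the gib strip, because I had no reading of that force. I handed the job in at about 23 s, and no verdict is reported.

**What I did:** I picked the small white rest by its block and stood its foot in the mouth, nose between the rails. I let go there, then pushed low on the tail with the shut fingers. It slid at about 3 N and then stopped hard. I raised the push along the way to about 19 N, backed off, pushed again to about 15 N, and withdrew.

**Last checks:**
- **Position:** in the scene view the rest's origin is at about x = -0.5 mm in the jig's frame and within about 1 mm across. The tail is at about -55 mm. It looks upright and in line.
- **Holding:** when I pushed the second time, contact came at the same place to within 0.3 mm, so the rest had not slipped back after I let go.
- **Bystanders:** by eye, the frame, tube and spanner look unmoved in the scene view; I measured none of them.

**What disagreed or was imperfect:**
- **Cameras:** the top view read about 7 mm off in x, so I used the scene view. Its estimate agreed with the gripper's known position to 2 mm.
- **Push direction:** the push was not purely along the way. Up to about 10 N of vertical load came and went through friction at the tail, with 2 to 4 N sideways.
- **Top view:** the arm blocked the final top picture of the jig, so the last check rests on the scene view alone.

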